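Cure a batch of inlaid handle blanks

ROBOT

A 6-joint arm with a two-finger parallel gripper is mounted at the origin on the work surface. World frame = base frame: x ahead of the robot, y to its left, z up, the work surface at z = 0. Lengths are in mm, angles in rad, forces in N, time in s.
With the tool pointing down it reaches from about 275 to 750 mm from the base axis. Payload 10.2 kg.
Tool frame: the origin (TCP) lies on the centre line of the jaws, within the pads' length; the fingertips stand 19 mm ahead of it and the grasp point (between the pads) is the TCP; z points along the fingers, y is the line along which they close (so a half turn about z gives the same grasp; the last joint's range is limited). The gripper opens to 85 mm and grips with 20 to 120 N. Pads are 22 mm wide; open, the fingers measure 114 mm over their backs; the gripper's body (76 mm by 85 mm) begins 54 mm behind the grasp point. The pads swing forward as they close: fully open they stand 13 mm farther back than shut.
Start: joints at [0.946, 0.313, 1.498, -0, 1.331, -0.223], TCP at [205.328, 483.189, 250.294] pointing down, gripper open.
Joint ranges: [-2.94, 2.94], [-0.97, 2.17], [0.19, 2.56], [-1.23, 4.37], [0.02, 3.11], [-2.88, 2.88]. Speed limits (rad/s): [2.39, 2.39, 3.01, 3.14, 3.14, 3.14].

INTERFACE

Orientations are given as a unit quaternion [w, x, y, z].
In Python, from rig import sense, capture, finish_job, regions_of, mark_of gives the robot as it stands.
- The arm moves only by the tool jog_arm, never from a script. Its argument "series" is text: rows parted by semicolons, each of 7 numbers parted by spaces: the shift along the tool's x, y, z in units of 0.4 m (1.0 is 0.4 m), then the turn, a rotation vector about the tool's x, y, z in units of pi/2 rad (1.0 is pi/2 rad), then the opening, from -1 (shut) to 1 (fully open). A call has 1 to 20 rows; each row is the pose to reach, as a shift and turn from the pose commanded when the call began, along the tool's axes at that moment; what a row does not reach only later rows make up. A row lasts 1/8 s, in which the tool goes at most 62.5 mm and 10.7 degrees, less where a joint would pass 70% of its speed; a pose out of reach is approached as far as the arm can. A call with a number of a shift or a turn outside -1 to 1 is refused whole. A call with a gripper value outside its range is refused whole. The fingers move at their own pace and stop on an object; "grip_force" is the grip in N (left out, the last holds). Time passes only in rows, so rows that repeat a pose let the fingers close. It gives the time, the measured TCP pose, the force, the opening and the grip force at its end, in the units of the state.
- sense(): the state, without advancing time (a new reading comes with each control period).
- capture(name): name is "side" or "top" or "wrist"; returns a dict with "img" (420x560x3 uint8, red, green, blue), "intrinsics" (3x3 intrinsics, pixels), "R" (3x3) and "t" (3): a world point X has camera coordinates R X + t. Camera axes: x right, y down, z forward; pixel columns grow to the right and rows downward; lengths in mm; the calibration is good to about 2 mm. A picture is of the moment at which its call begins. There is no depth.
- finish_job(): hands the job in; it is judged then, once.
Trained networks look in a picture, given as the dict that the camera call returned (one of the last four; its "shot" number tells which), for a name from the list of things; names that differ only in an ending like _2 or _b are one class to them, and where a whole thing is asked for, a point or a joint stands for the part that bears it (a point fixed in the world has none). Each returns a list of dicts, best first, with "confidence" (0 to 1); they miss things now and then, are a little off and sometimes report something else, mostly with a low value. They report only what shows in the picture. A call takes as long as a camera call. They do not tell look-alikes from the thing itself.
- regions_of(label, picture): "region" (420x560 bool, what is visible of it) and "point" ([row, column] in pixels, amid what is visible of it).
- mark_of(label, picture): "point" ([row, column] in pixels: a listed point, or the origin of a listed thing).
The state is a dict: "time_s": time; "joints": joint angles; "dq": joint speeds; "tau": joint torques, N m; "eef_pos": TCP position; "ee_rot": TCP orientation; "force": force on the tool from outside, world axes, zero at the start; "wrist_torque": the same for the moment, N m; "grip_width": opening from 0.0 (shut) to 1.0 (fully open); "grip_force": force on a finger pad.
Only numpy, scipy, OpenCV 4.12 (cv2) and the standard library are available. Lean on these libraries where they do the work, as an engineer would, in place of code of your own. Each camera call takes 0.05 s, during which the arm holds its last target. There are 200 camera calls.

TASK

Get this batch of handle blanks curing: take the dust brush out of the carriage and lay it in the wooden tool tray, then move every blank from the black pocket tray into the carriage, each lying flat in a bay of its own. When all are loaded, push the carriage fully home under the curing hood (push in the middle of its push plate, it jams otherwise), and only then turn the timer knob until its white pointer stands at the long mark. Leave the other things on the bench where they are.

Things in the scene. Friction and masses are not known exactly. Their poses are not given: they have to be found in the camera images.
- slide (a joint): how far the carriage is pushed towards the hood, m: 0 fully out, 0.310 fully home at its end stop (it moves along the carriage's -y). It rubs with about 1.5 N plus 12 N per m/s and stays where it is left. Pushed 35 mm or more off the middle of its push plate it twists and jams; within 8 mm of the middle it runs freely.
- carriage: long shallow steel carriage 100 (x) x 258 mm (y). Origin: centre of its underside, 20 mm above the table; z up; inner floor 6 mm above the origin. Side walls (at x = +-47 mm, 90 mm apart inside) rise 16 mm above the inner floor. White cross ribs 6 mm high part it into five bays, each 34 (y) x 90 mm (x), centred at y = -100, -50, 0, 50, 100 mm; the end ribs are as low.
- hood_mouth (a point): fixed point: middle of the hood's mouth, 40 mm above the table, on the carriage's line; y of this point points out of the mouth, against the push. The hood (amber panes, grey lamp strip on top, 156 mm wide, 98 mm high, 300 mm deep) covers the carriage when home; nothing can be loaded under it. The carriage's bed is 160 mm wide; side guides 32 mm high stand at +-62 mm of its middle.
- push_plate (a point): middle of the outer (+y) face of the upright steel push plate at the carriage's tail, 50 mm above the table. The plate is 100 mm wide (x), 8 mm thick (y), reaches from 20 to 70 mm above the table and stands at y = 190 mm of the carriage, 60 mm clear of its end. Axes as the carriage: push along -y. Fully home it is still 60 mm outside the hood.
- pocket_tray: black fixed tray 216 mm (x) x 178 mm (y), 14 mm high, with six pockets 8 mm deep, each 84 mm (x) x 28 mm (y), floor 6 mm above the table: two along x at -50 and +50 mm, three along y at -54, 0 and +54 mm. Origin: centre of its underside.
- blank1: inlaid hardwood handle blank, a pale wooden bar 80 x 24 x 24 mm with a brass band round it, 45 g, lying in a pocket of the pocket tray (16 mm of it stands above the pocket's rim). Origin at its centre, x along its length. Three to five of the six are present.
- blank2: inlaid hardwood handle blank, a pale wooden bar 80 x 24 x 24 mm with a brass band round it, 45 g, lying in a pocket of the pocket tray (16 mm of it stands above the pocket's rim). Origin at its centre, x along its length. Three to five of the six are present.
- blank3: inlaid hardwood handle blank, a pale wooden bar 80 x 24 x 24 mm with a brass band round it, 45 g, lying in a pocket of the pocket tray (16 mm of it stands above the pocket's rim). Origin at its centre, x along its length. Three to five of the six are present.
- blank4: inlaid hardwood handle blank, a pale wooden bar 80 x 24 x 24 mm with a brass band round it, 45 g, lying in a pocket of the pocket tray (16 mm of it stands above the pocket's rim). Origin at its centre, x along its length. Three to five of the six are present.
- blank5: inlaid hardwood handle blank, a pale wooden bar 80 x 24 x 24 mm with a brass band round it, 45 g, lying in a pocket of the pocket tray (16 mm of it stands above the pocket's rim). Origin at its centre, x along its length. Three to five of the six are present.
- blank6: inlaid hardwood handle blank, a pale wooden bar 80 x 24 x 24 mm with a brass band round it, 45 g, lying in a pocket of the pocket tray (16 mm of it stands above the pocket's rim). Origin at its centre, x along its length. Three to five of the six are present.
- brush: dust brush, 200 mm long, lying in the carriage at the start, about along the row. Origin: middle of its length on its underside; x along its length towards the bristles. Round wooden handle 20 mm thick from x = -100 to 0 mm, axis 10 mm above the origin; ferrule and bristles 42 mm wide, 20 mm thick, from x = -5 to 100 mm. 80 g.
- brush_grip (a point): point on the axis of the brush's handle, at x = -40 mm, where to grip it across the handle (moves with the brush, x along its length)
- tool_tray: fixed open wooden tray, 110 mm (x) x 240 mm (y), walls 5 mm thick and 30 mm high, floor 5 mm thick; origin at the centre of its underside
- timer (a joint): angle of the timer knob, rad, growing as it turns clockwise seen from above, from 0 to 6.28; its white pointer line is at the long mark at 2.618. It turns stiffly (0.05 N m) and stays where it is left.
- timer_grip (a point): on the knob's axis at the height to grip it, 67 mm above the table. The knob has an upright bar grip 57 mm long (along this point's x), 14 mm thick (y) and 32 mm tall, its top 74 mm above the table; pinch it across its thickness. The white pointer line on the bar's top points to the point's -x.
- timer_mark (a point): the long, wide black mark on top of the grey timer box (130 x 130 mm, 30 mm high), 55 mm from the knob's axis; the eleven other marks around the knob are short and thin, 30 degrees apart
- glue: white squeeze bottle, 48 mm wide, 120 mm tall, orange cap, standing beyond the carriage; origin at the centre of its base; bystander
- jar: amber jar with a steel lid, 64 mm wide, 75 mm tall, beyond the carriage; origin at the centre of its base; bystander
- screwdriver: black-handled screwdriver, 200 mm long, lying beyond the carriage; origin at its middle, underside; x along its length; bystander
- sanding_block: cork sanding block 60 x 90 x 30 mm near the robot; origin at the centre of its underside; bystander
- mug: white mug, 80 mm wide, 90 mm tall, on the right near the robot; origin at the centre of its base; bystander
- wrench: steel wrench, 180 mm long, 8 mm thick, lying beyond the pocket tray; origin at its middle, underside; x along its length; bystander
Things that resemble listed ones, but are neither listed nor needed, are in the scene too. What is shaped like the blank3 but turquoise is not meant. What is shaped like the blank5 but green is not meant.

How it is judged:
By the outcome, as a careful person would: the job done as asked, in the order asked, and still so for the second after the job is handed in, with the robot touching nothing.
Of blank1, blank2, blank3, blank4, blank5, blank6 only 3 to 5 are there at a start; the rules pass over those that are not, and their reading is None.
At some moment in a run one of brush may be knocked a few centimetres aside while the robot is not near it.
Once in a run the grip may slacken for a moment while it holds something.
It also fails if it takes over 210 s, if anything falls off the work surface, if the arm or the gripper's body presses on something with over 40 N, if the wrist force passes 120 N, or if a joint passes its speed limit or range.

## Working session

There is one attempt and no reset: what is moved stays moved. The work goes in short steps, Python scripts to look and compute and a tool call to move; the robot and the scene stay as the last step left them, time stands still between calls to the robot, and variables do not carry over. Pictures are saved under pics/ and viewed, at most 14 in all, crops included, and the job is handed in when it is done.

Besides the shell and the picture viewer there is one more tool, called after "Emit:" as name(argument=value, ...) on one line, values as JSON. jog_arm: Moves the arm, as the interface text tells. Shifts and turns lie within -1 to 1; 1 stands for 0.4 m of shift or pi/2 rad of turn. Its arguments: {"type":"object","properties":{"series":{"type":"string"},"grip_force":{"type":"number"}},"required":["series"]}

```bash
mkdir -p pics; ls; cat > h.py <<'E'
import numpy as np, cv2
from rig import sense, capture, finish_job, regions_of, mark_of
def save(p,n,crop=None,s=1):
    im=p["img"][:,:,::-1]
    if crop: r0,r1,c0,c1=crop; im=im[r0:r1,c0:c1]
    cv2.imwrite(f"pics/{n}.png",cv2.resize(im,None,fx=s,fy=s,interpolation=cv2.INTER_CUBIC))
def ground(p,rc,z):
    K=np.array(p["intrinsics"]);R=np.array(p["R"]);t=np.array(p["t"])
    d=R.T@np.linalg.inv(K)@np.array([rc[1],rc[0],1.]); c=-R.T@t
    return c+d*(z-c[2])/d[2]
def proj(p,X):
    K=np.array(p["intrinsics"]);q=K@(np.array(p["R"])@np.array(X,float)+np.array(p["t"]))
    return q[1]/q[2],q[0]/q[2]
E
python3 - <<'E'
from h import *
s=sense();print(s)
for n in("top","side"):
    p=capture(n);save(p,n+"0");print(n,-np.array(p["R"]).T@np.array(p["t"]))
    if n=="top":
        for l,z in [("blank1",30),("carriage",20),("push_plate",50),("hood_mouth",40),("pocket_tray",0),("brush",26),("brush_grip",36),("tool_tray",0),("timer_grip",67),("timer_mark",30)]:
            print(l,[(np.round(m["point"]).tolist(),round(m["confidence"],2),np.round(ground(p,m["point"],z)).tolist()) for m in mark_of(l,p)])
E
```

```text
pics
{'time_s': 0.0, 'joints': array([ 9.45597799e-01,  3.13485099e-01,  1.49844321e+00,  2.08244814e-05,
        1.33099603e+00, -2.23416391e-01]), 'dq': array([ 0.00179226, -0.00076862, -0.0023673 ,  0.00066692,  0.00047718,
        0.00112631]), 'tau': array([-1.33671970e-04, -4.12265897e+01, -2.59743100e+01, -1.96105088e-04,
        4.14988594e-03,  2.90797061e-05]), 'eef_pos': array([205.18169636, 482.99315227, 249.71479455]), 'ee_rot': array([-2.83335271e-04,  1.99544944e-01,  9.79888449e-01, -6.02632442e-04]), 'force': array([1.16350191, 0.83454864, 0.15509368]), 'wrist_torque': array([ 0.01765045,  0.0479478 , -0.0027267 ]), 'grip_force': 0.0, 'grip_width': 0.9994962272125985}
top [ 381.36791077  -32.73816464 1622.90342025]
blank1 [([246.0, 165.0], 0.71, [460.0, 347.0, 30.0]), ([210.0, 195.0], 0.7, [571.0, 254.0, 30.0]), ([243.0, 183.0], 0.68, [468.0, 290.0, 30.0]), ([289.0, 168.0], 0.63, [329.0, 336.0, 30.0]), ([238.0, 195.0], 0.58, [483.0, 254.0, 30.0]), ([209.0, 177.0], 0.52, [573.0, 310.0, 30.0]), ([235.0, 129.0], 0.49, [496.0, 457.0, 30.0]), ([188.0, 301.0], 0.28, [633.0, -79.0, 30.0])]
carriage [([192.0, 306.0], 0.73, [623.0, -93.0, 20.0])]
push_plate [([187.0, 244.0], 0.65, [636.0, 98.0, 50.0])]
hood_mouth [([180.0, 360.0], 0.79, [653.0, -262.0, 40.0]), ([253.0, 363.0], 0.34, [425.0, -261.0, 40.0]), ([226.0, 178.0], 0.18, [520.0, 305.0, 40.0])]
pocket_tray [([144.0, 247.0], 0.71, [785.0, 92.0, 0.0]), ([227.0, 181.0], 0.67, [520.0, 304.0, 0.0])]
brush []
brush_grip [([189.0, 312.0], 0.98, [627.0, -112.0, 36.0]), ([147.0, 246.0], 0.71, [766.0, 91.0, 36.0])]
tool_tray [([243.0, 270.0], 0.73, [463.0, 22.0, 0.0])]
timer_grip [([245.0, 270.0], 0.71, [454.0, 20.0, 67.0]), ([253.0, 363.0], 0.64, [426.0, -257.0, 67.0])]
timer_mark [([240.0, 349.0], 0.78, [468.0, -222.0, 30.0]), ([244.0, 269.0], 0.74, [461.0, 24.0, 30.0])]
side [ 485.38236759 1108.78932446  832.3444998 ]
```

```bash
python3 - <<'E'
from h import *
p=capture("top");save(p,"topc",(115,325,90,430),2.3)
E
```

```text
(no output)
```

View pics/topc.png

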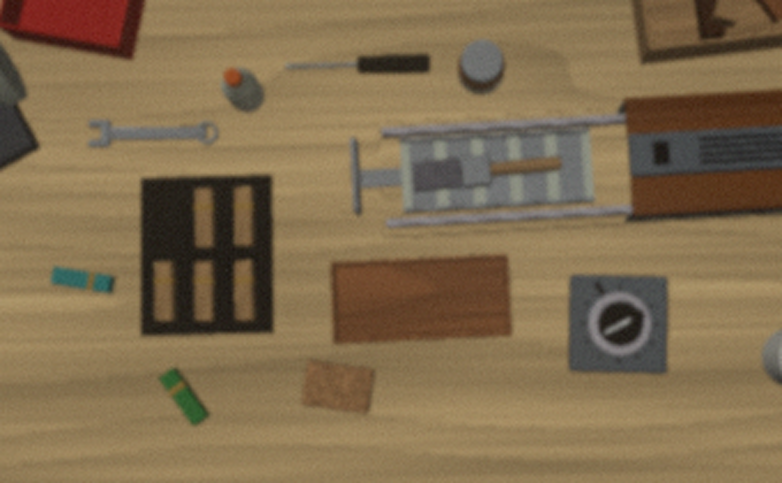

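View pics/side0.png

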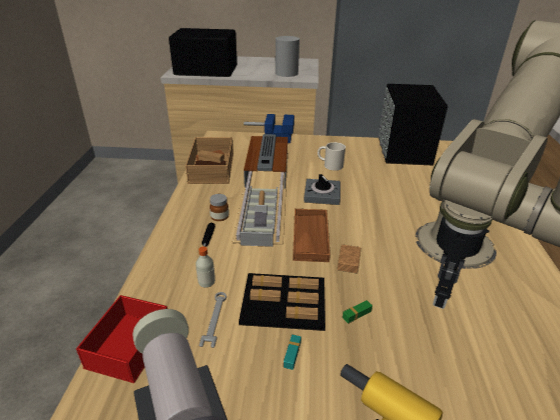

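The top view (crop) shows the pocket tray with 5 blanks at about (205,255), and the carriage at (497,168) with the brush lying in it, bristles towards +y. The tool tray is at (421,299) and the timer at (620,323), its long mark at the upper left (600,287).

Possible mix-ups:
- **Blanks:** turquoise (82,280) and green (183,397). Neither is pale wood in a pocket, so I leave both out.
- **Trays:** red box (70,20) and the wooden crate with things in it (715,25). The plain brown tray at (421,299) is the tool tray.

Next is a close wrist view of the carriage.

```bash
cat >> h.py <<'E'
from scipy.spatial.transform import Rotation as Ro
def plan(*T):
    "targets (x,y,z,yaw of closing line in deg): rows relative to present pose"
    s=sense();q=s["ee_rot"];R0=Ro.from_quat([q[1],q[2],q[3],q[0]]);p=s["eef_pos"]
    print("at",p.round(1),"yaw",np.degrees(np.arctan2(R0.as_matrix()[1,1],R0.as_matrix()[0,1])).round(1),"t",round(s["time_s"],1),"gw",round(s["grip_width"],3),"gf",round(s["grip_force"],1),"j6",s["joints"][5].round(2))
    for x,y,z,a in T:
        a=np.radians(a);c,n=np.cos(a),np.sin(a)
        R=Ro.from_matrix(np.array([[-n,c,0],[c,n,0],[0,0,-1.]]))
        d=R0.inv().apply(np.array([x,y,z])-p)/400; w=(R0.inv()*R).as_rotvec()/(np.pi/2)
        print((x,y,z),*np.round(d,4),*np.round(w,4))
E
python3 -c "
from h import *
plan((600,-100,300,0),(520,300,300,90))"
```

```text
at [205.3 483.2 250.3] yaw 67.0 t 0.7 gw 0.996 gf 0.0 j6 -0.22
(600, -100, 300) -1.4783 -0.956 -0.1243 0.0 -0.0 0.7442
(520, 300, 300) -0.9031 -0.1138 -0.1243 0.0 -0.0 -0.2558
```

Emit:
jog_arm(series="-0.74 -0.48 -0.12 0 0 0.744 1;-0.74 -0.48 -0.12 0 0 0.744 1;-0.74 -0.48 -0.12 0 0 0.744 1;-0.74 -0.48 -0.12 0 0 0.744 1;-0.74 -0.48 -0.12 0 0 0.744 1;-0.74 -0.48 -0.12 0 0 0.744 1;-0.74 -0.48 -0.12 0 0 0.744 1;-0.74 -0.48 -0.12 0 0 0.744 1")

```text
time_s: 1.65
eef_pos: [402.8, 190.5, 298.3]
ee_rot: [-0.0, 0.707, 0.707, 0.0]
force: [0.4, -0.4, 0.4]
grip_width: 1.001
grip_force: 0.0
```

```bash
python3 -c "
from h import *
plan((590,-100,300,0))"
```

```text
at [402.8 190.5 298.3] yaw 0.0 t 1.6 gw 1.001 gf 0.0 j6 0.18
(590, -100, 300) -0.7262 0.468 -0.0042 0.0 -0.0 0.0
```

Emit:
jog_arm(series="-0.726 0.468 0 0 0 0 0;-0.726 0.468 0 0 0 0 0;-0.726 0.468 0 0 0 0 0;-0.726 0.468 0 0 0 0 0;-0.726 0.468 0 0 0 0 0;-0.726 0.468 0 0 0 0 0;-0.726 0.468 0 0 0 0 0")

```text
time_s: 2.52
eef_pos: [590.5, -100.7, 297.2]
ee_rot: [-0.001, 0.707, 0.707, -0.0]
force: [0.1, -0.1, 0.3]
grip_width: 0.5
grip_force: 0.0
```

```bash
python3 - <<'E'
from h import *
plan()
p=capture("wrist");save(p,"w1",None,1.4)
print(-np.array(p["R"]).T@np.array(p["t"]))
for l,z in [("carriage",20),("push_plate",50),("hood_mouth",40),("brush",32),("brush_grip",42),("tool_tray",0)]:
    print(l,[(np.round(m["point"]).tolist(),round(m["confidence"],2),np.round(ground(p,m["point"],z),1).tolist()) for m in mark_of(l,p)])
E
```

```text
at [ 590.5 -100.7  297.2] yaw 0.0 t 2.5 gw 0.5 gf 0.0 j6 -0.36
[591.02261614 -33.62793485 420.87239461]
carriage [([171.0, 311.0], 0.96, [629.3, -95.2, 20.0])]
push_plate []
hood_mouth [([306.0, 313.0], 0.88, [634.3, -265.5, 40.0])]
brush [([161.0, 312.0], 0.61, [629.2, -81.9, 32.0])]
brush_grip [([198.0, 315.0], 0.59, [632.8, -122.8, 42.0])]
tool_tray [([78.0, 166.0], 0.72, [459.2, 11.4, 0.0])]
```

View pics/w1.png

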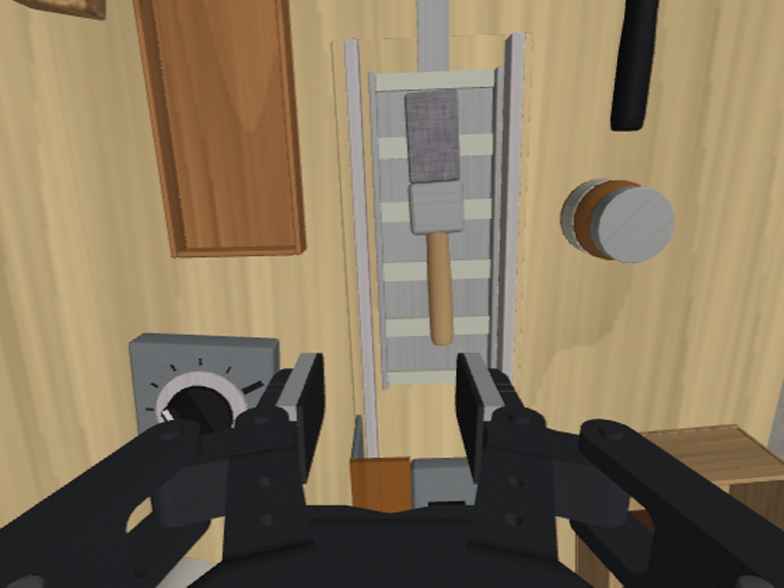

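The view is sharp. The brush runs from its bristle end at (431,92) to its handle end at (441,343). The carriage ribs lie between rows 80 and 378, the hood is at the bottom, and the timer at lower left has its long mark to the right.

```bash
python3 - <<'E'
from h import *
p=capture("wrist")
for n,(c,r),z in [("bristle end",(431,92),52),("handle end",(441,344),42),("ferr/handle",(438,233),42),
 ("wallL top",(373,73),42),("wallL bot",(385,389),42),("wallR top",(500,69),42),("wallR bot",(491,385),42),
 ("rib1",(435,79),32),("rib2 l",(395,147),32),("rib2 r",(477,145),32),("rib5 l",(402,327),32),("rib5 r",(475,325),32),("rib6",(437,377),32),
 ("guideL t",(350,40),32),("guideL b",(373,456),32),("guideR t",(517,35),32),("tray bl in",(178,255),30),("tray br",(302,251),30),("tray r top",(291,0),30),
 ("mark",(253,386),30),("knob c ring",(201,412),42)]:
    print(n,ground(p,(r/1.4,c/1.4),z).round(1))
p=capture("side")
E
```

```text
bristle end [620.3  19.1  52. ]
handle end [ 634.5 -181.    42. ]
ferr/handle [629.3 -85.1  42. ]
wallL top [577.8  33.5  42. ]
wallL bot [ 586.1 -223.6   42. ]
wallR top [671.7  36.3  42. ]
wallR bot [ 679.9 -219.7   42. ]
rib1 [624.7  31.   32. ]
rib2 l [594.4 -18.5  32. ]
rib2 r [659.2 -16.9  32. ]
rib5 l [ 601.1 -169.    32. ]
rib5 r [ 664.9 -167.1   32. ]
rib6 [ 633.  -216.7   32. ]
guideL t [560.5  57.9  32. ]
guideL b [ 574.5 -298.5   32. ]
guideR t [685.1  61.3  32. ]
tray bl in [ 411.6 -105.5   30. ]
tray br [ 516.4 -102.    30. ]
tray r top [517.5  84.9  30. ]
mark [ 465.6 -226.7   30. ]
knob c ring [ 420.7 -246.3   42. ]
```

```bash
python3 -c "
from h import *
plan((630.5,-121,110,4),(630.5,-121,53,4),(630.5,-121,150,4))"
```

```text
at [589.8 -99.  298.6] yaw 0.1 t 3.0 gw 0.497 gf 0.0 j6 -0.36
(630.5, -121, 110) -0.0549 0.1015 0.4715 0.0002 0.0001 -0.0437
(630.5, -121, 53) -0.0549 0.1014 0.614 0.0002 0.0001 -0.0437
(630.5, -121, 150) -0.055 0.1015 0.3715 0.0002 0.0001 -0.0437
```

Emit:
jog_arm(series="-0.055 0.101 0.2 0 0 -0.044 0.06;-0.055 0.101 0.4715 0 0 -0.044 0.06;-0.055 0.101 0.4715 0 0 -0.044 0.06;-0.055 0.101 0.4715 0 0 -0.044 0.06;-0.055 0.101 0.55 0 0 -0.044 0.06;-0.055 0.101 0.614 0 0 -0.044 0.06;-0.055 0.101 0.614 0 0 -0.044 0.06;-0.055 0.101 0.614 0 0 -0.044 0.06;-0.055 0.101 0.614 0 0 -0.044 -1;-0.055 0.101 0.614 0 0 -0.044 -1;-0.055 0.101 0.614 0 0 -0.044 -1;-0.055 0.101 0.614 0 0 -0.044 -1;-0.055 0.101 0.614 0 0 -0.044 -1;-0.055 0.101 0.614 0 0 -0.044 -1", grip_force=50)

```text
time_s: 4.72
eef_pos: [631.1, -121.8, 54.3]
ee_rot: [0.001, 0.682, 0.731, 0.0]
force: [0.2, 0.3, 6.1]
grip_width: 0.203
grip_force: 48.7
```

```bash
python3 -c "
from h import *
plan((630.5,-121,110,4),(464,-24,110,2),(464,-24,28.5,2));print(sense()['force'])"
```

```text
at [ 631.1 -121.8   54.3] yaw 4.0 t 4.7 gw 0.203 gf 48.7 j6 -0.44
(630.5, -121, 110) 0.0019 -0.001 -0.1391 0.0015 0.0007 -0.0001
(464, -24, 110) 0.2728 -0.3994 -0.1403 0.0015 0.0006 0.0221
(464, -24, 28.5) 0.273 -0.3998 0.0634 0.0015 0.0006 0.0221
[0.18179294 0.30207034 6.05883462]
```

Emit:
jog_arm(series="0 0 -0.08 0 0 0 -1;0 0 -0.139 0 0 0 -1;0 0 -0.139 0 0 0 -1;0.09 -0.13 -0.14 0 0 0.01 -1;0.18 -0.26 -0.14 0 0 0.02 -1;0.273 -0.4 -0.14 0 0 0.022 -1;0.273 -0.4 -0.14 0 0 0.022 -1;0.273 -0.4 -0.14 0 0 0.022 -1;0.273 -0.4 -0.14 0 0 0.022 -1")

```text
time_s: 5.85
eef_pos: [464.2, -24.4, 108.6]
ee_rot: [0.0, 0.695, 0.719, 0.0]
force: [-0.1, -0.2, -1.5]
grip_width: 0.204
grip_force: 49.2
```

```bash
python3 - <<'E'
from h import *
plan((464,-24,60,2),(464,-24,28.5,2))
p=capture("wrist");save(p,"w2",None,1.4)
E
```

```text
at [464.2 -24.4 108.6] yaw 2.0 t 5.8 gw 0.204 gf 49.2 j6 -0.34
(464, -24, 60) 0.0012 -0.0007 0.1215 0.0005 0.0002 -0.0004
(464, -24, 28.5) 0.0012 -0.0007 0.2002 0.0005 0.0002 -0.0004
```

View pics/w2.png

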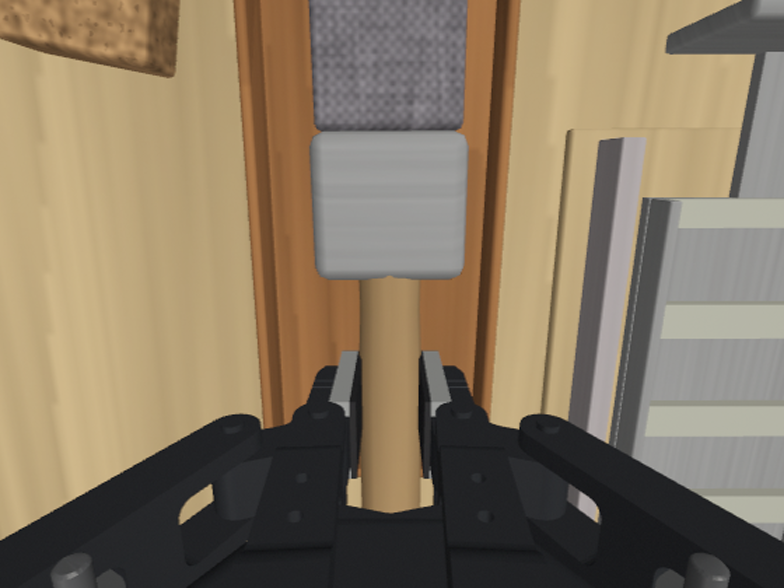

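The brush is held straight and centred over the tool tray, whose walls are at columns 250 and 505. Lowering and releasing.

Emit:
jog_arm(series="0 0 0.1 0 0 0 -1;0 0 0.17 0 0 0 -1;0 0 0.202 0 0 0 -1;0 0 0.202 0 0 0 -1;0 0 0.202 0 0 0 -1;0 0 0.202 0 0 0 0.1;0 0 0.202 0 0 0 0.1;0 0 0.202 0 0 0 0.1;0 0 0.202 0 0 0 0.1;0 0 0.1 0 0 0 0.1;0 0 -0.3 0 0 0 0.1;0 0 -0.4 0 0 0 0.1;0 0 -0.4 0 0 0 0.1;0 0 -0.4 0 0 0 0.1;0 0 -0.4 0 0 0 0.1")

```text
time_s: 7.78
eef_pos: [463.1, -23.7, 268.4]
ee_rot: [0.0, 0.695, 0.719, 0.0]
force: [-0.6, 0.7, -1.2]
grip_width: 0.552
grip_force: 0.0
```

```bash
python3 - <<'E'
from h import *
plan((480,300,260,91.5))
p=capture("wrist")
for l,z in [("brush",5),("tool_tray",0)]:
    print(l,[(np.round(m["point"]).tolist(),round(m["confidence"],2),np.round(ground(p,m["point"],z),1).tolist()) for m in mark_of(l,p)])
p=capture("top")
m=regions_of("pocket_tray",p)
for k in m[:2]: print(k["confidence"],cv2.minAreaRect(np.argwhere(k["region"])[:,::-1].astype(np.float32)))
E
```

```text
at [463.1 -23.7 268.4] yaw 2.0 t 7.8 gw 0.552 gf 0.0 j6 -0.34
(480, 300, 260) 0.8074 0.0705 0.021 0.0001 0.0001 -0.9944
brush [([141.0, 279.0], 0.57, [462.8, 17.7, 5.0])]
tool_tray [([148.0, 277.0], 0.76, [461.2, 9.2, 0.0])]
0.63 ((179.5, 225.5), (69.0, 57.0), 90.0)
```

Emit:
jog_arm(series="0.4 0.15 0 0 0 -0.5 0;0.4 0.15 0 0 0 -0.5 0;0.4 0.15 0 0 0 -0.5 0;0.4 0.15 0 0 0 -0.5 0;0.807 0.28 -0.03 0 0 -0.994 0;0.807 0.28 -0.03 0 0 -0.994 0;0.807 0.28 -0.03 0 0 -0.994 0;0.807 0.28 -0.03 0 0 -0.994 0;0.807 0.28 -0.03 0 0 -0.994 0;0.807 0.28 -0.03 0 0 -0.994 0;0.807 0.28 -0.03 0 0 -0.994 0;0.807 0.28 -0.03 0 0 -0.994 0")

```text
time_s: 9.52
eef_pos: [563.9, 302.6, 280.5]
ee_rot: [-0.0, -0.012, 1.0, -0.0]
force: [0.3, -0.0, -0.3]
grip_width: 0.501
grip_force: 0.0
```

```bash
python3 - <<'E'
from h import *
plan()
p=capture("wrist");save(p,"w3",None,1.4)
for l,z in [("blank1",18),("pocket_tray",0)]:
    print(l,[(np.round(m["point"]).tolist(),round(m["confidence"],2),np.round(ground(p,m["point"],z),1).tolist()) for m in mark_of(l,p)])
for m in regions_of("blank1",p):
    r=cv2.minAreaRect(np.argwhere(m["region"])[:,::-1].astype(np.float32)); print(round(m["confidence"],2),np.round(r[0]),np.round(r[1]),round(r[2],1),ground(p,r[0][::-1],30).round(1))
E
```

```text
at [563.9 302.6 280.5] yaw 91.4 t 9.5 gw 0.501 gf 0.0 j6 -1.29
blank1 [([186.0, 235.0], 0.84, [575.2, 251.8, 18.0]), ([185.0, 281.0], 0.8, [572.8, 305.7, 18.0]), ([121.0, 431.0], 0.75, [496.8, 469.6, 18.0]), ([93.0, 233.0], 0.72, [472.5, 251.0, 18.0]), ([96.0, 331.0], 0.63, [472.9, 357.9, 18.0]), ([100.0, 281.0], 0.61, [478.1, 303.2, 18.0])]
pocket_tray [([137.0, 278.0], 0.92, [519.2, 301.0, 0.0])]
0.92 [233. 185.] [70. 23.] 89.0 [571.5 251.1  30. ]
0.88 [331.  96.] [26. 80.] 2.4 [473.7 356.2  30. ]
0.88 [280. 186.] [69. 21.] 90.0 [570.9 303.8  30. ]
0.84 [431. 117.] [79. 27.] 12.5 [492.8 464.7  30. ]
0.83 [282.  94.] [79. 23.] 90.0 [472.5 304.5  30. ]
0.62 [232.  92.] [79. 24.] 88.6 [472.7 251.1  30. ]
```

View pics/w3.png

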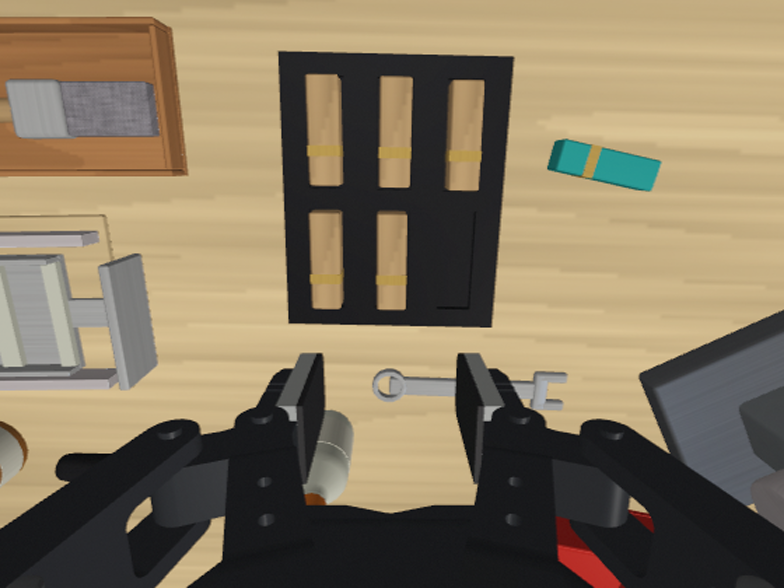

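Five pale blanks lie in the pockets: top row at columns 323, 395 and 465, bottom row at 326 and 391. The decoy at (605,165) is turquoise. I need the tray corners for an exact grid.

```bash
python3 - <<'E'
from h import *
p=capture("wrist")
C=[ground(p,(r/1.4,c/1.4),14)[:2] for c,r in [(279,52),(513,57),(492,327),(289,324)]]
C=np.array(C);print(C.round(1));o=C.mean(0)
# tray x axis = world +x : from top corners to bottom corners
ax=(C[2]+C[3]-C[0]-C[1]);ay=(C[1]+C[2]-C[0]-C[3]);print(o,np.degrees(np.arctan2(ax[1],ax[0])),np.degrees(np.arctan2(ay[1],ay[0]))-90)
a=(np.arctan2(ax[1],ax[0])+np.arctan2(ay[1],ay[0])-np.pi/2)/2
for i in(-50,50):
  for j in(-54,0,54):
    print(i,j,o+[i*np.cos(a)-j*np.sin(a),i*np.sin(a)+j*np.cos(a)])
for c,r in [(323,74),(323,186),(326,211),(326,309)]: print(ground(p,(r/1.4,c/1.4),30))
b=(632,251)
E
```

```text
[[417.4 215.7]
 [416.6 391.9]
 [632.  393.7]
 [633.4 216. ]]
[524.8778048  304.30775866] 0.2864930739074233 0.35923459558897264
-50 -54 [475.18288902 250.02686565]
-50 0 [474.87859864 304.0260083 ]
-50 54 [474.57430825 358.02515095]
50 -54 [575.18130134 250.59036636]
50 0 [574.87701096 304.58950901]
50 54 [574.57272057 358.58865167]
[434.50345392 250.64575667  30.        ]
[514.22693078 249.54043576  30.        ]
[533.33231165 251.62995942  30.        ]
[613.91906627 250.64945698  30.        ]
```

```bash
cat >> h.py <<'E'
def chain(calls,start=None):
    if start is None:
        plan(); s=sense();q=s["ee_rot"];R0=Ro.from_quat([q[1],q[2],q[3],q[0]]);p=s["eef_pos"]
    for T in calls:
        print("CALL")
        for x,y,z,a in T:
            b=np.radians(a);c,n=np.cos(b),np.sin(b);R=Ro.from_matrix(np.array([[-n,c,0],[c,n,0],[0,0,-1.]]))
            d=R0.inv().apply(np.array([x,y,z])-p)/400; w=(R0.inv()*R).as_rotvec()/(np.pi/2)
            print((x,y,z),*np.round(d,3),round(w[2],3))
        R0=R;p=np.array([x,y,z])
P=[(574,304.5),(574,250.7),(474,357.8),(474,304),(474,250.3)]
B=[(632.2,-193.3),(630.6,-143.4),(628.9,-93.4),(627.3,-43.4),(625.6,6.5)]
def cyc(i):
    p,b=P[i],B[i]
    return [[(*p,90,90.3),(*p,36,90.3),(*p,130,90.3)],[(*b,130,91.9),(*b,90,91.9),(*b,56.5,91.9),(*b,130,91.9)]]
E
python3 -c "
from h import *
chain(cyc(0)+cyc(1))"
```

```text
at [563.9 302.7 280.7] yaw 91.4 t 9.8 gw 0.501 gf 0.0 j6 -1.29
CALL
(574, 304.5, 90) -0.025 0.004 0.477 0.013
(574, 304.5, 36) -0.025 0.004 0.612 0.013
(574, 304.5, 130) -0.025 0.004 0.377 0.013
CALL
(632.2, -193.3, 130) -0.139 -1.245 0.0 -0.018
(632.2, -193.3, 90) -0.139 -1.245 0.1 -0.018
(632.2, -193.3, 56.5) -0.139 -1.245 0.184 -0.018
(632.2, -193.3, 130) -0.139 -1.245 0.0 -0.018
CALL
(574, 250.7, 90) 0.109 1.114 0.1 0.018
(574, 250.7, 36) 0.109 1.114 0.235 0.018
(574, 250.7, 130) 0.109 1.114 0.0 0.018
CALL
(630.6, -143.4, 130) -0.136 -0.986 0.0 -0.018
(630.6, -143.4, 90) -0.136 -0.986 0.1 -0.018
(630.6, -143.4, 56.5) -0.136 -0.986 0.184 -0.018
(630.6, -143.4, 130) -0.136 -0.986 0.0 -0.018
```

```bash
cat >> h.py <<'E'
M=(600,60,130,91)
def cyc(i):
    p,b=P[i],B[i]
    return [[(*p,130,90.3),(*p,80,90.3),(*p,36,90.3),M],[(*b,130,91.9),(*b,90,91.9),(*b,56.5,91.9),M]]
E
python3 -c "
from h import *
chain(cyc(0)+cyc(1)+cyc(2)+cyc(3)+cyc(4))"
```

```text
at [563.9 302.7 280.7] yaw 91.4 t 9.8 gw 0.501 gf 0.0 j6 -1.29
CALL
(574, 304.5, 130) -0.025 0.004 0.377 0.013
(574, 304.5, 80) -0.025 0.004 0.502 0.013
(574, 304.5, 36) -0.025 0.004 0.612 0.013
(600, 60, 130) -0.075 -0.609 0.377 0.005
CALL
(632.2, -193.3, 130) -0.069 -0.635 0.0 -0.01
(632.2, -193.3, 90) -0.069 -0.635 0.1 -0.01
(632.2, -193.3, 56.5) -0.069 -0.635 0.184 -0.01
(600, 60, 130) 0.0 0.0 0.0 0.0
CALL
(574, 250.7, 130) 0.057 0.478 0.0 0.008
(574, 250.7, 80) 0.057 0.478 0.125 0.008
(574, 250.7, 36) 0.057 0.478 0.235 0.008
(600, 60, 130) 0.0 0.0 0.0 0.0
CALL
(630.6, -143.4, 130) -0.068 -0.51 0.0 -0.01
(630.6, -143.4, 90) -0.068 -0.51 0.1 -0.01
(630.6, -143.4, 56.5) -0.068 -0.51 0.184 -0.01
(600, 60, 130) 0.0 0.0 0.0 0.0
CALL
(474, 357.8, 130) 0.302 0.75 0.0 0.008
(474, 357.8, 80) 0.302 0.75 0.125 0.008
(474, 357.8, 36) 0.302 0.75 0.235 0.008
(600, 60, 130) 0.0 0.0 0.0 0.0
CALL
(628.9, -93.4, 130) -0.066 -0.385 0.0 -0.01
(628.9, -93.4, 90) -0.066 -0.385 0.1 -0.01
(628.9, -93.4, 56.5) -0.066 -0.385 0.184 -0.01
(600, 60, 130) 0.0 0.0 0.0 0.0
CALL
(474, 304, 130) 0.304 0.615 0.0 0.008
(474, 304, 80) 0.304 0.615 0.125 0.008
(474, 304, 36) 0.304 0.615 0.235 0.008
(600, 60, 130) 0.0 0.0 0.0 0.0
CALL
(627.3, -43.4, 130) -0.064 -0.26 0.0 -0.01
(627.3, -43.4, 90) -0.064 -0.26 0.1 -0.01
(627.3, -43.4, 56.5) -0.064 -0.26 0.184 -0.01
(600, 60, 130) 0.0 0.0 0.0 0.0
CALL
(474, 250.3, 130) 0.307 0.481 0.0 0.008
(474, 250.3, 80) 0.307 0.481 0.125 0.008
(474, 250.3, 36) 0.307 0.481 0.235 0.008
(600, 60, 130) 0.0 0.0 0.0 0.0
CALL
(625.6, 6.5, 130) -0.062 -0.135 0.0 -0.01
(625.6, 6.5, 90) -0.062 -0.135 0.1 -0.01
(625.6, 6.5, 56.5) -0.062 -0.135 0.184 -0.01
(600, 60, 130) 0.0 0.0 0.0 0.0
```

Emit:
jog_arm(series="-0.025 0.004 0.377 0 0 0.013 -0.06;-0.025 0.004 0.377 0 0 0.013 -0.06;-0.025 0.004 0.377 0 0 0.013 -0.06;-0.025 0.004 0.502 0 0 0.013 -0.06;-0.025 0.004 0.57 0 0 0.013 -0.06;-0.025 0.004 0.612 0 0 0.013 -0.06;-0.025 0.004 0.612 0 0 0.013 -0.06;-0.025 0.004 0.612 0 0 0.013 -0.06;-0.025 0.004 0.612 0 0 0.013 -1;-0.025 0.004 0.612 0 0 0.013 -1;-0.025 0.004 0.612 0 0 0.013 -1;-0.025 0.004 0.612 0 0 0.013 -1;-0.025 0.004 0.55 0 0 0.013 -1;-0.025 0.004 0.377 0 0 0.013 -1;-0.025 0.004 0.377 0 0 0.013 -1", grip_force=60)

```text
time_s: 11.65
eef_pos: [575.7, 305.3, 135.2]
ee_rot: [0.004, -0.003, 1.0, 0.001]
force: [0.1, -0.4, -0.1]
grip_width: 0.263
grip_force: 59.7
```

```bash
python3 - <<'E'
from h import *
chain([[M]])
p=capture("wrist");save(p,"w4")
E
```

```text
at [575.7 305.3 135.2] yaw 90.3 t 11.7 gw 0.263 gf 59.7 j6 -1.27
CALL
(600, 60, 130) -0.058 -0.614 0.012 -0.008
```

View pics/w4.png

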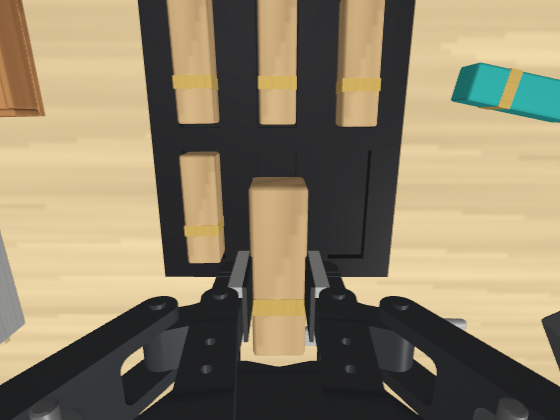

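The blank is held straight between the pads; its near end is at row 185. I'll check how well it is centred and go to the midpoint.

Emit:
jog_arm(series="-0.02 -0.15 0.012 0 0 -0.008 -1;-0.04 -0.3 0.012 0 0 -0.008 -1;-0.05 -0.45 0.012 0 0 -0.008 -1;-0.058 -0.614 0.012 0 0 -0.008 -1;-0.058 -0.614 0.012 0 0 -0.008 -1;-0.058 -0.614 0.012 0 0 -0.008 -1")

```text
time_s: 12.45
eef_pos: [597.8, 59.2, 124.2]
ee_rot: [-0.001, -0.009, 1.0, 0.0]
force: [0.1, 0.5, -0.7]
grip_width: 0.261
grip_force: 59.7
```

```bash
python3 - <<'E'
from h import *
p=capture("wrist");s=sense();print(s["eef_pos"])
for m in regions_of("blank1",p)[:2]:
    rr=np.argwhere(m["region"]);print(m["confidence"],rr.min(0),rr.max(0))
z=s["eef_pos"][2]-6
for r in (178,181,185,190): print(r,ground(p,(r,278),z)-s["eef_pos"])
chain(cyc(0)[1:])
E
```

```text
[597.86137053  59.98856853 124.41521817]
0.84 [ 50 550] [ 96 559]
0.78 [128 519] [245 559]
178 [-44.49145064  -2.06255177  -6.        ]
181 [-43.31022145  -2.0442191   -6.        ]
185 [-41.72641401  -2.01963843  -6.        ]
190 [-39.73231821  -1.98869008  -6.        ]
at [597.9  60.4 124.6] yaw 91.1 t 12.6 gw 0.26 gf 59.7 j6 -1.68
CALL
(632.2, -193.3, 130) -0.074 -0.636 -0.014 -0.009
(632.2, -193.3, 90) -0.074 -0.636 0.086 -0.009
(632.2, -193.3, 56.5) -0.074 -0.636 0.17 -0.009
(600, 60, 130) -0.005 -0.001 -0.014 0.001
```

Emit:
jog_arm(series="-0.02 -0.15 -0.014 0 0 -0.009 -1;-0.04 -0.3 -0.014 0 0 -0.009 -1;-0.06 -0.45 -0.014 0 0 -0.009 -1;-0.074 -0.6 -0.014 0 0 -0.009 -1;-0.074 -0.636 -0.014 0 0 -0.009 -1;-0.074 -0.636 -0.014 0 0 -0.009 -1;-0.074 -0.636 0.086 0 0 -0.009 -1;-0.074 -0.636 0.14 0 0 -0.009 -1;-0.074 -0.636 0.17 0 0 -0.009 -1;-0.074 -0.636 0.17 0 0 -0.009 -1;-0.074 -0.636 0.17 0 0 -0.009 -1")

```text
time_s: 13.92
eef_pos: [632.7, -193.6, 57.7]
ee_rot: [0.0, -0.017, 1.0, -0.0]
force: [-0.5, -0.0, 0.4]
grip_width: 0.261
grip_force: 59.7
```

```bash
python3 - <<'E'
from h import *
s=sense();print(s["force"])
chain([[(*B[0],130,91.9),M]]+cyc(1))
p=capture("side")
save(p,"s1",(155,275,200,360),4)
E
```

```text
[-0.48689517 -0.03242267  0.35475163]
at [ 632.7 -193.6   57.7] yaw 91.9 t 13.9 gw 0.261 gf 59.7 j6 -2.08
CALL
(632.2, -193.3, 130) 0.001 0.001 -0.181 -0.0
(600, 60, 130) 0.061 0.636 -0.181 0.01
CALL
(574, 250.7, 130) 0.057 0.478 0.0 0.008
(574, 250.7, 80) 0.057 0.478 0.125 0.008
(574, 250.7, 36) 0.057 0.478 0.235 0.008
(600, 60, 130) 0.0 0.0 0.0 0.0
CALL
(630.6, -143.4, 130) -0.068 -0.51 0.0 -0.01
(630.6, -143.4, 90) -0.068 -0.51 0.1 -0.01
(630.6, -143.4, 56.5) -0.068 -0.51 0.184 -0.01
(600, 60, 130) 0.0 0.0 0.0 0.0
```

View pics/s1.png

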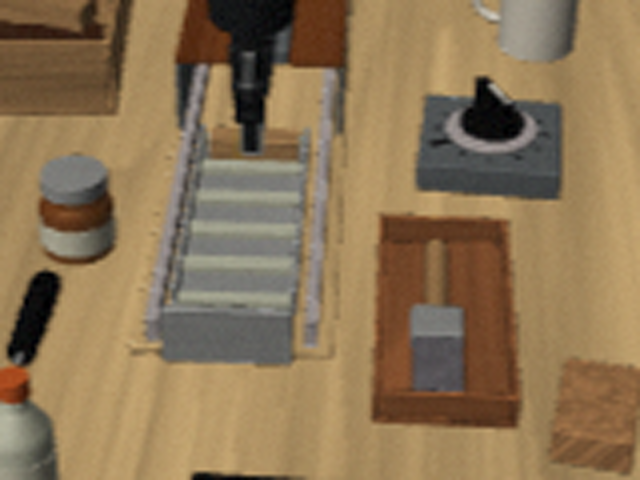

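The blank sits in the last bay at (255,145), about 1 mm above the floor, and the brush is still well inside the tool tray. Releasing.

Emit:
jog_arm(series="0 0 0.003 0 0 0 -1;0 0 0.003 0 0 0 -0.15;0 0 0.003 0 0 0 -0.15;0 0 0.003 0 0 0 -0.15;0 0 -0.05 0 0 0 -0.15;0 0 -0.181 0 0 0 -0.15;0.015 0.15 -0.181 0 0 0.01 -0.15;0.03 0.3 -0.181 0 0 0.01 -0.15;0.045 0.45 -0.181 0 0 0.01 -0.06;0.061 0.636 -0.181 0 0 0.01 -0.06;0.061 0.636 -0.181 0 0 0.01 -0.06;0.061 0.636 -0.181 0 0 0.01 -0.06;0.061 0.636 -0.181 0 0 0.01 -0.06")

```text
time_s: 15.6
eef_pos: [600.2, 57.3, 129.4]
ee_rot: [0.0, -0.007, 1.0, -0.0]
force: [0.5, -0.3, 0.6]
grip_width: 0.468
grip_force: 0.0
```

```bash
python3 - <<'E'
from h import *
chain(cyc(1))
E
```

```text
at [600.2  57.3 129.4] yaw 90.8 t 15.6 gw 0.468 gf 0.0 j6 -1.68
CALL
(574, 250.7, 130) 0.058 0.485 -0.002 0.006
(574, 250.7, 80) 0.058 0.485 0.123 0.006
(574, 250.7, 36) 0.058 0.485 0.233 0.006
(600, 60, 130) 0.0 0.007 -0.001 -0.002
CALL
(630.6, -143.4, 130) -0.068 -0.51 0.0 -0.01
(630.6, -143.4, 90) -0.068 -0.51 0.1 -0.01
(630.6, -143.4, 56.5) -0.068 -0.51 0.184 -0.01
(600, 60, 130) 0.0 0.0 0.0 0.0
```

Emit:
jog_arm(series="0.02 0.15 0 0 0 0.008 -0.06;0.04 0.3 0 0 0 0.008 -0.06;0.057 0.45 0 0 0 0.008 -0.06;0.057 0.478 0 0 0 0.008 -0.06;0.057 0.478 0 0 0 0.008 -0.06;0.057 0.478 0.125 0 0 0.008 -0.06;0.057 0.478 0.2 0 0 0.008 -0.06;0.057 0.478 0.235 0 0 0.008 -0.06;0.057 0.478 0.235 0 0 0.008 -0.06;0.057 0.478 0.235 0 0 0.008 -1;0.057 0.478 0.235 0 0 0.008 -1;0.057 0.478 0.235 0 0 0.008 -1;0.057 0.478 0.235 0 0 0.008 -1")

```text
time_s: 17.23
eef_pos: [575.0, 249.5, 37.2]
ee_rot: [0.002, -0.002, 1.0, 0.0]
force: [-0.9, -2.4, 5.9]
grip_width: 0.263
grip_force: 61.0
```

```bash
python3 - <<'E'
from h import *
chain([[(*P[1],130,90.3),M]])
E
```

```text
at [575.  249.5  37.2] yaw 90.2 t 17.2 gw 0.263 gf 61.0 j6 -1.35
CALL
(574, 250.7, 130) 0.002 0.003 -0.232 -0.001
(600, 60, 130) -0.062 -0.474 -0.232 -0.009
```

Emit:
jog_arm(series="0 0 -0.1 0 0 0 -1;0 0 -0.232 0 0 0 -1;-0.01 -0.08 -0.232 0 0 0 -1;-0.03 -0.23 -0.232 0 0 0 -1;-0.05 -0.38 -0.232 0 0 0 -1;-0.08 -0.53 -0.232 0 0 -0.01 -1;-0.1 -0.68 -0.232 0 0 -0.019 -1;-0.12 -0.83 -0.232 0 0 -0.019 -1;-0.136 -0.95 -0.232 0 0 -0.019 -1;-0.136 -0.983 -0.232 0 0 -0.019 -1;-0.136 -0.983 -0.232 0 0 -0.019 -1;-0.136 -0.983 -0.132 0 0 -0.019 -1;-0.136 -0.983 -0.075 0 0 -0.019 -1;-0.136 -0.983 -0.049 0 0 -0.019 -1;-0.136 -0.983 -0.049 0 0 -0.019 -1;-0.136 -0.983 -0.049 0 0 -0.019 -1")

```text
time_s: 19.23
eef_pos: [630.9, -142.4, 57.2]
ee_rot: [0.002, -0.017, 1.0, -0.001]
force: [-0.2, -1.0, 4.6]
grip_width: 0.26
grip_force: 60.9
```

```bash
python3 - <<'E'
from h import *
chain([[(*B[1],56,91.9),(*B[1],130,91.9),M]]+cyc(2))
E
```

```text
at [ 630.9 -142.4   57.2] yaw 92.0 t 19.2 gw 0.26 gf 60.9 j6 -2.01
CALL
(630.6, -143.4, 56) 0.001 -0.002 0.003 0.001
(630.6, -143.4, 130) 0.0 -0.003 -0.182 0.001
(600, 60, 130) 0.059 0.508 -0.183 0.011
CALL
(474, 357.8, 130) 0.302 0.75 0.0 0.008
(474, 357.8, 80) 0.302 0.75 0.125 0.008
(474, 357.8, 36) 0.302 0.75 0.235 0.008
(600, 60, 130) 0.0 0.0 0.0 0.0
CALL
(628.9, -93.4, 130) -0.066 -0.385 0.0 -0.01
(628.9, -93.4, 90) -0.066 -0.385 0.1 -0.01
(628.9, -93.4, 56.5) -0.066 -0.385 0.184 -0.01
(600, 60, 130) 0.0 0.0 0.0 0.0
```

Already touching the floor (4.6 N). I'll release, go to the midpoint, then pick the third.

Emit:
jog_arm(series="0 0 0 0 0 0 -0.15;0 0 0 0 0 0 -0.15;0 0 0 0 0 0 -0.15;0 0 -0.05 0 0 0 -0.15;0 0 -0.182 0 0 0 -0.15;0.015 0.15 -0.183 0 0 0.011 -0.15;0.03 0.3 -0.183 0 0 0.011 -0.06;0.045 0.45 -0.183 0 0 0.011 -0.06;0.059 0.508 -0.183 0 0 0.011 -0.06;0.059 0.508 -0.183 0 0 0.011 -0.06")

```text
time_s: 20.48
eef_pos: [599.4, 59.7, 129.3]
ee_rot: [0.001, -0.009, 1.0, -0.0]
force: [-0.2, -0.8, -1.2]
grip_width: 0.467
grip_force: 0.0
```

Emit:
jog_arm(series="0.06 0.15 0 0 0 0.008 -0.06;0.12 0.3 0 0 0 0.008 -0.06;0.18 0.45 0 0 0 0.008 -0.06;0.24 0.6 0 0 0 0.008 -0.06;0.302 0.75 0 0 0 0.008 -0.06;0.302 0.75 0 0 0 0.008 -0.06;0.302 0.75 0 0 0 0.008 -0.06;0.302 0.75 0.125 0 0 0.008 -0.06;0.302 0.75 0.2 0 0 0.008 -0.06;0.302 0.75 0.235 0 0 0.008 -0.06;0.302 0.75 0.235 0 0 0.008 -0.06;0.302 0.75 0.235 0 0 0.008 -0.06;0.302 0.75 0.235 0 0 0.008 -1;0.302 0.75 0.235 0 0 0.008 -1;0.302 0.75 0.235 0 0 0.008 -1;0.302 0.75 0.235 0 0 0.008 -1")

```text
time_s: 22.48
eef_pos: [474.6, 357.2, 35.7]
ee_rot: [0.001, -0.002, 1.0, 0.0]
force: [-0.5, -1.3, 6.9]
grip_width: 0.267
grip_force: 59.9
```

```bash
python3 - <<'E'
from h import *
chain([[(*P[2],130,90.3),M],cyc(2)[1]])
E
```

```text
at [474.6 357.2  35.7] yaw 90.2 t 22.5 gw 0.267 gf 59.9 j6 -1.13
CALL
(474, 357.8, 130) 0.001 0.002 -0.236 -0.001
(600, 60, 130) -0.311 -0.744 -0.236 -0.009
CALL
(628.9, -93.4, 130) -0.066 -0.385 0.0 -0.01
(628.9, -93.4, 90) -0.066 -0.385 0.1 -0.01
(628.9, -93.4, 56.5) -0.066 -0.385 0.184 -0.01
(600, 60, 130) 0.0 0.0 0.0 0.0
```

Emit:
jog_arm(series="0 0 -0.1 0 0 0 -1;0 0 -0.236 0 0 0 -1;-0.04 -0.1 -0.236 0 0 0 -1;-0.1 -0.24 -0.236 0 0 0 -1;-0.16 -0.38 -0.236 0 0 0 -1;-0.22 -0.52 -0.236 0 0 -0.009 -1;-0.28 -0.66 -0.236 0 0 -0.009 -1;-0.311 -0.744 -0.236 0 0 -0.009 -1;-0.311 -0.744 -0.236 0 0 -0.009 -1")

```text
time_s: 23.6
eef_pos: [599.8, 57.5, 128.9]
ee_rot: [0.0, -0.007, 1.0, -0.0]
force: [-0.3, 0.2, -0.7]
grip_width: 0.263
grip_force: 59.0
```

Emit:
jog_arm(series="-0.03 -0.15 0 0 0 -0.01 -1;-0.05 -0.3 0 0 0 -0.01 -1;-0.066 -0.385 0 0 0 -0.01 -1;-0.066 -0.385 0 0 0 -0.01 -1;-0.066 -0.385 0 0 0 -0.01 -1;-0.066 -0.385 0.1 0 0 -0.01 -1;-0.066 -0.385 0.155 0 0 -0.01 -1;-0.066 -0.385 0.184 0 0 -0.01 -1;-0.066 -0.385 0.184 0 0 -0.01 -1;-0.066 -0.385 0.184 0 0 -0.01 -1")

```text
time_s: 24.85
eef_pos: [628.5, -92.6, 55.6]
ee_rot: [0.0, -0.017, 1.0, -0.0]
force: [-0.5, 1.3, 1.8]
grip_width: 0.262
grip_force: 60.9
```

```bash
python3 - <<'E'
from h import *
chain([[(*B[2],56,91.9),(*B[2],130,91.9),M]]+cyc(3))
E
```

```text
at [628.5 -92.6  55.6] yaw 92.0 t 24.9 gw 0.262 gf 60.9 j6 -1.94
CALL
(628.9, -93.4, 56) -0.001 -0.002 -0.001 0.001
(628.9, -93.4, 130) -0.001 -0.002 -0.186 0.001
(600, 60, 130) 0.058 0.384 -0.186 0.011
CALL
(474, 304, 130) 0.304 0.615 0.0 0.008
(474, 304, 80) 0.304 0.615 0.125 0.008
(474, 304, 36) 0.304 0.615 0.235 0.008
(600, 60, 130) 0.0 0.0 0.0 0.0
CALL
(627.3, -43.4, 130) -0.064 -0.26 0.0 -0.01
(627.3, -43.4, 90) -0.064 -0.26 0.1 -0.01
(627.3, -43.4, 56.5) -0.064 -0.26 0.184 -0.01
(600, 60, 130) 0.0 0.0 0.0 0.0
```

Emit:
jog_arm(series="0 0 0 0 0 0 -0.15;0 0 0 0 0 0 -0.15;0 0 0 0 0 0 -0.15;0 0 -0.05 0 0 0 -0.15;0 0 -0.186 0 0 0 -0.15;0.015 0.15 -0.186 0 0 0.011 -0.15;0.045 0.3 -0.186 0 0 0.011 -0.06;0.058 0.384 -0.186 0 0 0.011 -0.06;0.058 0.384 -0.186 0 0 0.011 -0.06;0.058 0.384 -0.186 0 0 0.011 -0.06")

```text
time_s: 26.1
eef_pos: [600.5, 58.3, 130.4]
ee_rot: [0.001, -0.008, 1.0, -0.0]
force: [-0.3, 0.3, 0.6]
grip_width: 0.467
grip_force: 0.0
```

Emit:
jog_arm(series="0.07 0.14 0 0 0 0.008 -0.06;0.14 0.28 0 0 0 0.008 -0.06;0.21 0.42 0 0 0 0.008 -0.06;0.27 0.56 0 0 0 0.008 -0.06;0.304 0.615 0 0 0 0.008 -0.06;0.304 0.615 0 0 0 0.008 -0.06;0.304 0.615 0 0 0 0.008 -0.06;0.304 0.615 0.125 0 0 0.008 -0.06;0.304 0.615 0.2 0 0 0.008 -0.06;0.304 0.615 0.235 0 0 0.008 -0.06;0.304 0.615 0.235 0 0 0.008 -0.06;0.304 0.615 0.235 0 0 0.008 -0.06;0.304 0.615 0.235 0 0 0.008 -1;0.304 0.615 0.235 0 0 0.008 -1;0.304 0.615 0.235 0 0 0.008 -1;0.304 0.615 0.235 0 0 0.008 -1")

```text
time_s: 28.1
eef_pos: [475.3, 303.3, 36.9]
ee_rot: [0.001, -0.002, 1.0, 0.0]
force: [-0.8, -1.2, 5.9]
grip_width: 0.26
grip_force: 59.5
```

```bash
python3 - <<'E'
from h import *
chain([[(*P[3],130,90.3),M],cyc(3)[1]])
E
```

```text
at [475.3 303.3  36.9] yaw 90.2 t 28.1 gw 0.26 gf 59.5 j6 -1.21
CALL
(474, 304, 130) 0.003 0.002 -0.233 -0.001
(600, 60, 130) -0.31 -0.609 -0.233 -0.009
CALL
(627.3, -43.4, 130) -0.064 -0.26 0.0 -0.01
(627.3, -43.4, 90) -0.064 -0.26 0.1 -0.01
(627.3, -43.4, 56.5) -0.064 -0.26 0.184 -0.01
(600, 60, 130) 0.0 0.0 0.0 0.0
```

Emit:
jog_arm(series="0 0 -0.1 0 0 0 -1;0 0 -0.233 0 0 0 -1;-0.05 -0.1 -0.233 0 0 0 -1;-0.12 -0.24 -0.233 0 0 0 -1;-0.19 -0.38 -0.233 0 0 0 -1;-0.26 -0.52 -0.233 0 0 -0.009 -1;-0.31 -0.609 -0.233 0 0 -0.009 -1;-0.31 -0.609 -0.233 0 0 -0.009 -1")

```text
time_s: 29.1
eef_pos: [600.3, 57.3, 128.8]
ee_rot: [0.0, -0.007, 1.0, -0.0]
force: [0.0, -0.1, 0.6]
grip_width: 0.265
grip_force: 59.5
```

Emit:
jog_arm(series="-0.035 -0.14 0 0 0 -0.01 -1;-0.064 -0.26 0 0 0 -0.01 -1;-0.064 -0.26 0 0 0 -0.01 -1;-0.064 -0.26 0 0 0 -0.01 -1;-0.064 -0.26 0.1 0 0 -0.01 -1;-0.064 -0.26 0.155 0 0 -0.01 -1;-0.064 -0.26 0.184 0 0 -0.01 -1;-0.064 -0.26 0.184 0 0 -0.01 -1;-0.064 -0.26 0.184 0 0 -0.01 -1")

```text
time_s: 30.22
eef_pos: [627.2, -42.5, 56.2]
ee_rot: [0.001, -0.017, 1.0, 0.0]
force: [-0.7, 1.1, 6.1]
grip_width: 0.262
grip_force: 61.7
```

```bash
python3 - <<'E'
from h import *
chain([[(*B[3],56,91.9),(*B[3],130,91.9),M]]+cyc(4))
E
```

```text
at [627.2 -42.5  56.2] yaw 92.0 t 30.2 gw 0.262 gf 61.7 j6 -1.86
CALL
(627.3, -43.4, 56) -0.0 -0.002 0.001 0.001
(627.3, -43.4, 130) -0.0 -0.002 -0.184 0.001
(600, 60, 130) 0.059 0.258 -0.185 0.011
CALL
(474, 250.3, 130) 0.307 0.481 0.0 0.008
(474, 250.3, 80) 0.307 0.481 0.125 0.008
(474, 250.3, 36) 0.307 0.481 0.235 0.008
(600, 60, 130) 0.0 0.0 0.0 0.0
CALL
(625.6, 6.5, 130) -0.062 -0.135 0.0 -0.01
(625.6, 6.5, 90) -0.062 -0.135 0.1 -0.01
(625.6, 6.5, 56.5) -0.062 -0.135 0.184 -0.01
(600, 60, 130) 0.0 0.0 0.0 0.0
```

Emit:
jog_arm(series="0 0 0 0 0 0 -0.15;0 0 0 0 0 0 -0.15;0 0 0 0 0 0 -0.15;0 0 -0.05 0 0 0 -0.15;0 0 -0.185 0 0 0 -0.15;0.03 0.14 -0.185 0 0 0.011 -0.15;0.059 0.258 -0.185 0 0 0.011 -0.06;0.059 0.258 -0.185 0 0 0.011 -0.06;0.059 0.258 -0.185 0 0 0.011 -0.06")

```text
time_s: 31.35
eef_pos: [599.9, 58.2, 129.1]
ee_rot: [0.0, -0.008, 1.0, -0.0]
force: [-0.3, -0.9, 0.0]
grip_width: 0.468
grip_force: 0.0
```

Emit:
jog_arm(series="0.09 0.13 0 0 0 0.008 -0.06;0.17 0.26 0 0 0 0.008 -0.06;0.25 0.39 0 0 0 0.008 -0.06;0.307 0.481 0 0 0 0.008 -0.06;0.307 0.481 0 0 0 0.008 -0.06;0.307 0.481 0 0 0 0.008 -0.06;0.307 0.481 0.125 0 0 0.008 -0.06;0.307 0.481 0.2 0 0 0.008 -0.06;0.307 0.481 0.235 0 0 0.008 -0.06;0.307 0.481 0.235 0 0 0.008 -0.06;0.307 0.481 0.235 0 0 0.008 -0.06;0.307 0.481 0.235 0 0 0.008 -1;0.307 0.481 0.235 0 0 0.008 -1;0.307 0.481 0.235 0 0 0.008 -1;0.307 0.481 0.235 0 0 0.008 -1")

```text
time_s: 33.22
eef_pos: [474.6, 249.2, 36.4]
ee_rot: [0.001, -0.002, 1.0, 0.0]
force: [-0.5, -0.9, 6.2]
grip_width: 0.265
grip_force: 59.5
```

```bash
python3 - <<'E'
from h import *
chain([[(*P[4],130,90.3),M],cyc(4)[1]])
E
```

```text
at [474.6 249.2  36.4] yaw 90.2 t 33.2 gw 0.265 gf 59.5 j6 -1.31
CALL
(474, 250.3, 130) 0.001 0.003 -0.234 -0.001
(600, 60, 130) -0.312 -0.474 -0.234 -0.009
CALL
(625.6, 6.5, 130) -0.062 -0.135 0.0 -0.01
(625.6, 6.5, 90) -0.062 -0.135 0.1 -0.01
(625.6, 6.5, 56.5) -0.062 -0.135 0.184 -0.01
(600, 60, 130) 0.0 0.0 0.0 0.0
```

Emit:
jog_arm(series="0 0 -0.1 0 0 0 -1;0 0 -0.234 0 0 0 -1;-0.06 -0.1 -0.234 0 0 0 -1;-0.14 -0.22 -0.234 0 0 0 -1;-0.22 -0.34 -0.234 0 0 0 -1;-0.3 -0.46 -0.234 0 0 -0.009 -1;-0.312 -0.474 -0.234 0 0 -0.009 -1;-0.312 -0.474 -0.234 0 0 -0.009 -1")

```text
time_s: 34.22
eef_pos: [599.2, 60.0, 128.7]
ee_rot: [-0.0, -0.009, 1.0, 0.0]
force: [-0.5, 0.1, -0.4]
grip_width: 0.267
grip_force: 59.7
```

Emit:
jog_arm(series="-0.06 -0.135 0 0 0 -0.01 -1;-0.062 -0.135 0 0 0 -0.01 -1;-0.062 -0.135 0 0 0 -0.01 -1;-0.062 -0.135 0 0 0 -0.01 -1;-0.062 -0.135 0.1 0 0 -0.01 -1;-0.062 -0.135 0.155 0 0 -0.01 -1;-0.062 -0.135 0.184 0 0 -0.01 -1;-0.062 -0.135 0.184 0 0 -0.01 -1;-0.062 -0.135 0.184 0 0 -0.01 -1")

```text
time_s: 35.35
eef_pos: [625.6, 6.9, 56.3]
ee_rot: [0.001, -0.017, 1.0, -0.0]
force: [-0.6, 1.4, 4.8]
grip_width: 0.262
grip_force: 60.5
```

```bash
python3 - <<'E'
from h import *
chain([[(*B[4],56,91.9),(*B[4],250,91.9),(650,120,300,0)]])
E
```

```text
at [625.6   6.9  56.3] yaw 91.9 t 35.4 gw 0.262 gf 60.5 j6 -1.78
CALL
(625.6, 6.5, 56) 0.0 -0.001 0.001 0.0
(625.6, 6.5, 250) -0.001 -0.001 -0.484 0.0
(650, 120, 300) -0.072 0.281 -0.609 1.022
```

Emit:
jog_arm(series="0 0 0 0 0 0 -0.15;0 0 0 0 0 0 -0.15;0 0 0 0 0 0 -0.15;0 0 -0.05 0 0 0 -0.15;0 0 -0.2 0 0 0 -0.15;0.05 0 -0.4 0 0 0.1 -1;0.05 0 -0.6 0 0 0.3 -1;0.05 0 -0.6 0 0 0.999 -1;0.05 0 -0.6 0 0 0.999 -1;0.05 0 -0.6 0 0 0.999 -1;0.05 0 -0.6 0 0 0.999 -1;0.05 0 -0.6 0 0 0.999 -1;0.05 0 -0.6 0 0 0.999 -1;0.05 0 -0.6 0 0 0.999 -1;0.05 0 -0.6 0 0 0.999 -1;0.05 0 -0.6 0 0 0.999 -1;0.05 0 -0.6 0 0 0.999 -1")

```text
time_s: 37.48
eef_pos: [605.1, 5.7, 295.1]
ee_rot: [-0.0, 0.694, 0.72, -0.0]
force: [0.9, 0.3, -1.4]
grip_width: 0.002
grip_force: 0.0
```

```bash
python3 - <<'E'
from h import *
plan()
p=capture("wrist");save(p,"w5",None,1.4)
for l,z in [("push_plate",50)]:
    print(l,[(np.round(m["point"]).tolist(),round(m["confidence"],2),np.round(ground(p,m["point"],z),1).tolist()) for m in mark_of(l,p)])
E
```

```text
at [605.1   5.7 295.1] yaw 2.1 t 37.5 gw 0.002 gf 0.0 j6 -0.22
push_plate [([91.0, 297.0], 0.64, [621.4, 100.0, 50.0])]
```

View pics/w5.png

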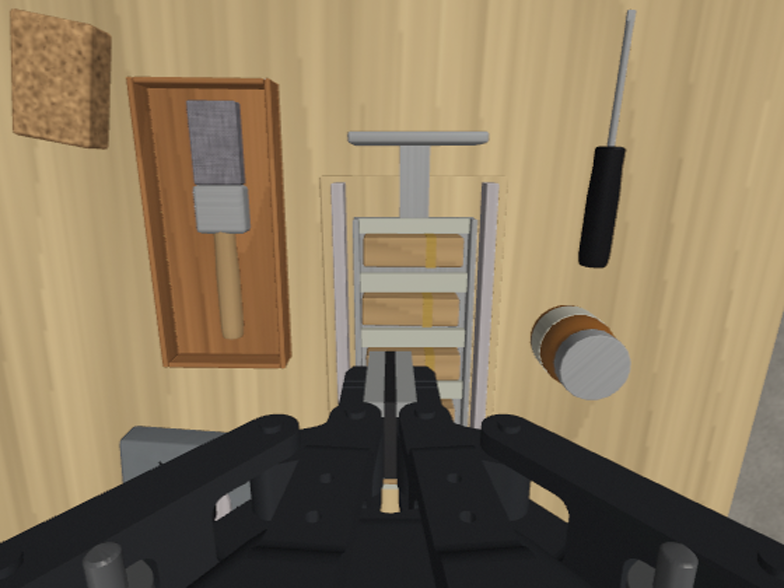

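Blanks lie flat in the near bays, the brush is in the tool tray, and the plate's top edge runs from column 347 to 489 at row 137.

```bash
python3 - <<'E'
from h import *
p=capture("wrist")
for c,r in [(347,131),(489,131),(347,144),(489,144)]: print(ground(p,(r/1.4,c/1.4),70).round(1))
o=np.array([628.9,-93.4])+194*np.array([-.033,.9995]);print(o)
a=np.array([-.033,.9995])
s=o+a*50;s1=o+a*12
e=o-a*300
chain([[(*s,180,1.9),(*s,52,1.9),(*s1,52,1.9),(*e,52,1.9)]])
E
```

```text
[572.5  94.1  70. ]
[671.9  97.5  70. ]
[572.6  85.5  70. ]
[672.6  88.9  70. ]
[622.498 100.503]
at [605.1   5.7 295.1] yaw 2.0 t 37.6 gw -0.0 gf 0.0 j6 -0.22
CALL
(np.float64(620.848), np.float64(150.478), 180) 0.36 0.052 0.288 0.001
(np.float64(620.848), np.float64(150.478), 52) 0.36 0.052 0.608 0.001
(np.float64(622.102), np.float64(112.49700000000001), 52) 0.265 0.052 0.608 0.001
(np.float64(632.3979999999999), np.float64(-199.347), 52) -0.515 0.05 0.608 0.001
```

Emit:
jog_arm(series="0.15 0.052 0.1 0 0 0 -1;0.3 0.052 0.25 0 0 0 -1;0.36 0.052 0.288 0 0 0 -1;0.36 0.052 0.4 0 0 0 -1;0.36 0.052 0.55 0 0 0 -1;0.36 0.052 0.608 0 0 0 -1;0.36 0.052 0.608 0 0 0 -1;0.36 0.052 0.608 0 0 0 -1;0.31 0.052 0.608 0 0 0 -1;0.28 0.052 0.608 0 0 0 -1;0.265 0.052 0.608 0 0 0 -1;0.265 0.052 0.608 0 0 0 -1;0.265 0.052 0.608 0 0 0 -1")

```text
time_s: 39.25
eef_pos: [622.2, 112.6, 51.9]
ee_rot: [-0.0, 0.695, 0.719, 0.0]
force: [0.1, -0.2, 0.6]
grip_width: 0.0
grip_force: 0.0
```

```bash
python3 - <<'E'
from h import *
a=np.array([-.033,.9995]);o=np.array([628.9,-93.4])+194*a
chain([[(*(o+a*d),52,1.9) for d in (0,-150,-280,-300)]]);print(sense()["force"])
E
```

```text
at [622.2 112.6  51.9] yaw 2.0 t 39.2 gw 0.0 gf 0.0 j6 -0.04
CALL
(np.float64(622.4979999999999), np.float64(100.50300000000001), 52) -0.03 -0.0 -0.0 0.001
(np.float64(627.448), np.float64(-49.422), 52) -0.405 -0.001 -0.0 0.001
(np.float64(631.7379999999999), np.float64(-179.357), 52) -0.73 -0.002 -0.0 0.001
(np.float64(632.3979999999999), np.float64(-199.347), 52) -0.78 -0.002 -0.0 0.001
[ 0.06877107 -0.20955926  0.61426865]
```

Emit:
jog_arm(series="-0.02 0 0 0 0 0 -1;-0.04 0 0 0 0 0 -1;-0.08 0 0 0 0 0 -1;-0.12 0 0 0 0 0 -1;-0.16 0 0 0 0 0 -1;-0.2 0 0 0 0 0 -1;-0.24 0 0 0 0 0 -1;-0.28 0 0 0 0 0 -1;-0.32 0 0 0 0 0 -1;-0.36 0 0 0 0 0 -1;-0.4 0 0 0 0 0 -1;-0.44 -0.001 0 0 0 0 -1;-0.48 -0.001 0 0 0 0 -1;-0.52 -0.001 0 0 0 0 -1;-0.56 -0.001 0 0 0 0 -1;-0.6 -0.001 0 0 0 0 -1;-0.64 -0.001 0 0 0 0 -1;-0.68 -0.001 0 0 0 0 -1;-0.72 -0.001 0 0 0 0 -1;-0.72 -0.001 0 0 0 0 -1")

```text
time_s: 41.75
eef_pos: [631.5, -177.2, 51.7]
ee_rot: [0.0, 0.695, 0.719, -0.0]
force: [0.0, 0.4, 0.0]
grip_width: -0.001
grip_force: 0.0
```

```bash
python3 - <<'E'
from h import *
plan()
p=capture("top");save(p,"t2",(115,325,90,430),2.3)
E
```

```text
at [ 631.5 -177.2   51.7] yaw 1.9 t 41.8 gw -0.001 gf 0.0 j6 -0.48
```

View pics/t2.png

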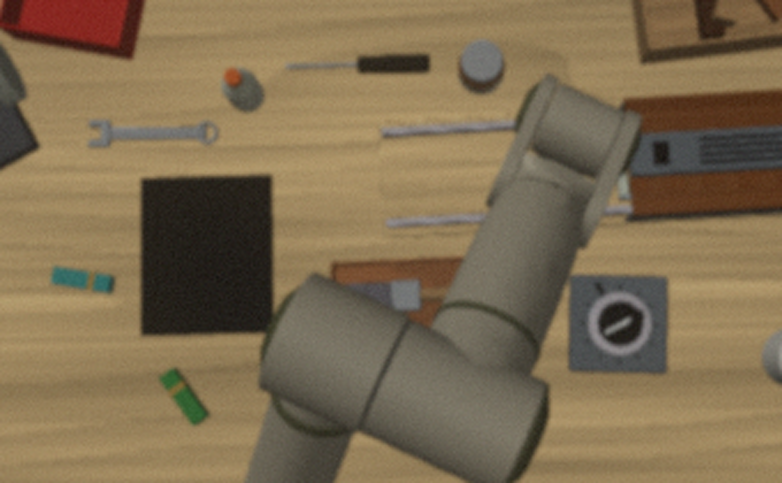

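The pocket tray is empty and the carriage is almost under the hood, with a rib still showing at (625,187). Pushing slowly to the stop.

Emit:
jog_arm(series="-0.01 0 0 0 0 0 -1;-0.02 0 0 0 0 0 -1;-0.03 0 0 0 0 0 -1;-0.038 0 0 0 0 0 -1;-0.044 0 0 0 0 0 -1;-0.05 0 0 0 0 0 -1;-0.05 0 0 0 0 0 -1")

```text
time_s: 42.68
eef_pos: [632.3, -190.5, 51.8]
ee_rot: [-0.004, 0.694, 0.72, 0.002]
force: [-2.9, 26.2, 7.5]
grip_width: -0.002
grip_force: 12.8
```

Emit:
jog_arm(series="-0.003 0 0 0 0 0 -1;-0.006 0 0 0 0 0 -1;-0.009 0 0 0 0 0 -1;-0.012 0 0 0 0 0 -1")

```text
time_s: 43.18
eef_pos: [632.3, -190.7, 51.8]
ee_rot: [-0.007, 0.694, 0.72, 0.004]
force: [-6.1, 50.9, 15.9]
grip_width: -0.003
grip_force: 25.4
```

Emit:
jog_arm(series="0.02 0 0 0 0 0 -1;0.05 0 0 0 0 0 -1;0.1 0 0 0 0 0 -1;0.15 0 -0.1 0 0 0 -1;0.2 0 -0.25 0 0 0 -1;0.25 0 -0.4 0 0 0 -1;0.25 0 -0.6 0 0 0 -1;0.25 0 -0.6 0 0 0 -1;0.25 0 -0.6 0 0 0 -1")

```text
time_s: 44.3
eef_pos: [629.4, -100.0, 293.1]
ee_rot: [0.001, 0.695, 0.719, 0.001]
force: [-0.5, -0.5, -1.4]
grip_width: 0.002
grip_force: 0.0
```

```bash
python3 - <<'E'
from h import *
plan()
p=capture("wrist");save(p,"w6",None,1.4)
E
```

```text
at [ 629.4 -100.   293.1] yaw 2.0 t 44.3 gw 0.002 gf 0.0 j6 -0.38
```

View pics/w6.png

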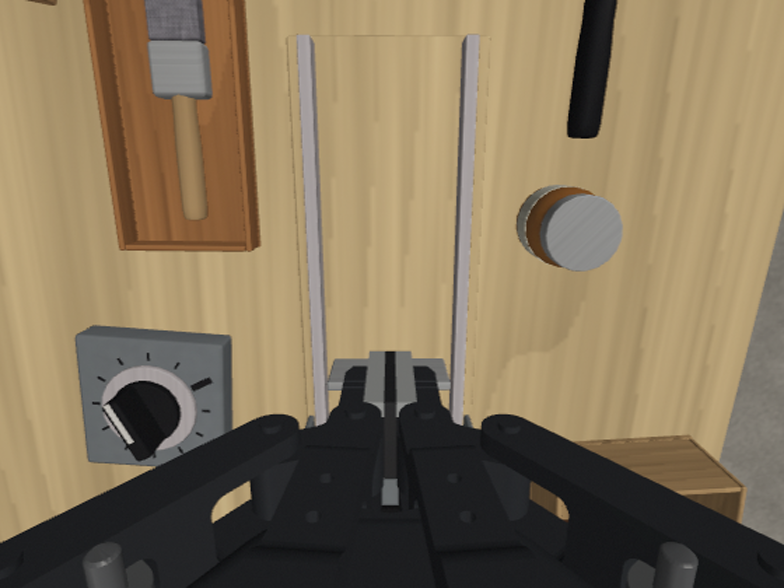

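```bash
python3 - <<'E'
from h import *
p=capture("wrist")
a=np.array([-.033,.9995]);o=np.array([628.9,-93.4])+194*a
h=o-310*a; print("home plate",h)
for X in [(*h,20),(*h,70),(*(h-8*a),70)]: 
    r,c=proj(p,X);print(r*1.4,c*1.4)
for r in (356,360,376,380,388): print(r,[ground(p,(r/1.4,340/1.4),z)[1].round(1) for z in (20,70)])
im=p["img"]; print(im[240:285:1,240].mean(1).astype(int).tolist()); 
print([ (m["confidence"],ground(p,m["point"],40).round(1)) for m in mark_of("hood_mouth",p)])
chain([[(425,-190,260,2)]])
E
```

```text
home plate [ 632.728 -209.342]
366.1589105657594 389.415587670742
391.7973348195039 389.36773029485437
400.78015228609394 389.3630569118633
356 [np.float64(-200.9), np.float64(-179.7)]
360 [np.float64(-204.8), np.float64(-183.1)]
376 [np.float64(-220.6), np.float64(-196.8)]
380 [np.float64(-224.6), np.float64(-200.3)]
388 [np.float64(-232.6), np.float64(-207.3)]
[154, 154, 154, 154, 154, 154, 154, 154, 154, 154, 153, 153, 153, 153, 153, 154, 153, 104, 107, 108, 108, 107, 109, 107, 107, 107, 107, 109, 109, 110, 109, 106, 106, 112, 140, 140, 137, 134, 131, 110, 153, 153, 153, 153, 153]
[]
at [ 628.8 -100.1  290. ] yaw 2.0 t 44.5 gw -0.002 gf 0.0 j6 -0.38
CALL
(425, -190, 260) -0.207 -0.517 0.076 -0.0
```

```bash
python3 - <<'E'
from h import *
chain([[(425,-320,270,2)]])
E
```

```text
at [ 628.8 -100.1  290. ] yaw 2.0 t 44.5 gw -0.002 gf 0.0 j6 -0.38
CALL
(425, -320, 270) -0.532 -0.528 0.051 -0.0
```

Emit:
jog_arm(series="-0.532 -0.528 0.051 0 0 0 -0.3;-0.532 -0.528 0.051 0 0 0 -0.3;-0.532 -0.528 0.051 0 0 0 -0.3;-0.532 -0.528 0.051 0 0 0 -0.3;-0.532 -0.528 0.051 0 0 0 -0.3;-0.532 -0.528 0.051 0 0 0 -0.3;-0.532 -0.528 0.051 0 0 0 -0.3;-0.532 -0.528 0.051 0 0 0 -0.3")

```text
time_s: 45.45
eef_pos: [426.3, -319.5, 271.1]
ee_rot: [-0.0, 0.694, 0.72, 0.0]
force: [-0.3, -0.2, 0.1]
grip_width: 0.349
grip_force: 0.0
```

```bash
python3 - <<'E'
from h import *
plan()
p=capture("wrist");save(p,"w7",None,1.4)
for l,z in [("timer_grip",67),("timer_mark",30),("hood_mouth",40),("push_plate",50)]:
    print(l,[(np.round(m["point"]).tolist(),round(m["confidence"],2),np.round(ground(p,m["point"],z),1).tolist()) for m in mark_of(l,p)])
q=capture("top");save(q,"t3",(135,250,225,400),4.5)
E
```

```text
at [ 426.3 -319.5  271.1] yaw 2.1 t 45.5 gw 0.349 gf 0.0 j6 -0.9
timer_grip [([116.0, 273.0], 0.6, [419.5, -251.3, 67.0])]
timer_mark [([96.0, 322.0], 0.62, [467.8, -229.4, 30.0])]
hood_mouth [([139.0, 481.0], 0.87, [633.9, -266.5, 40.0]), ([97.0, 321.0], 0.41, [465.8, -230.8, 40.0])]
push_plate [([68.0, 497.0], 0.88, [630.5, -200.1, 50.0])]
```

View pics/w7.png

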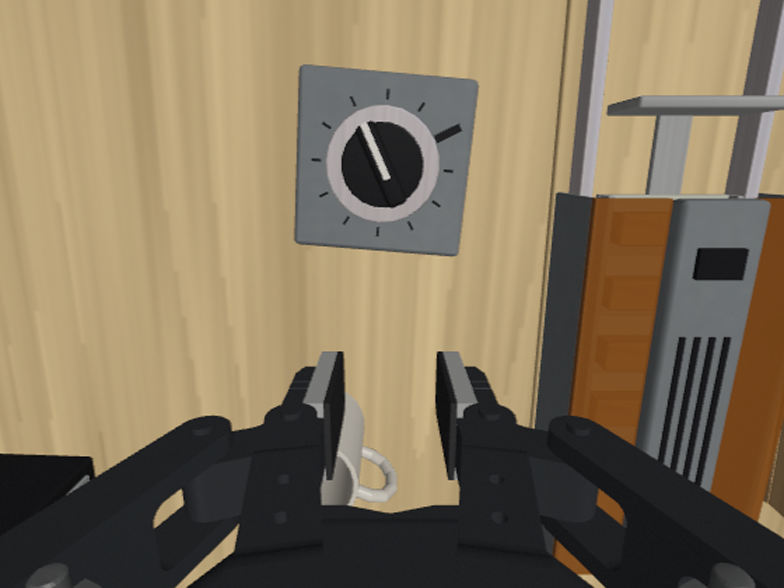

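View pics/t3.png

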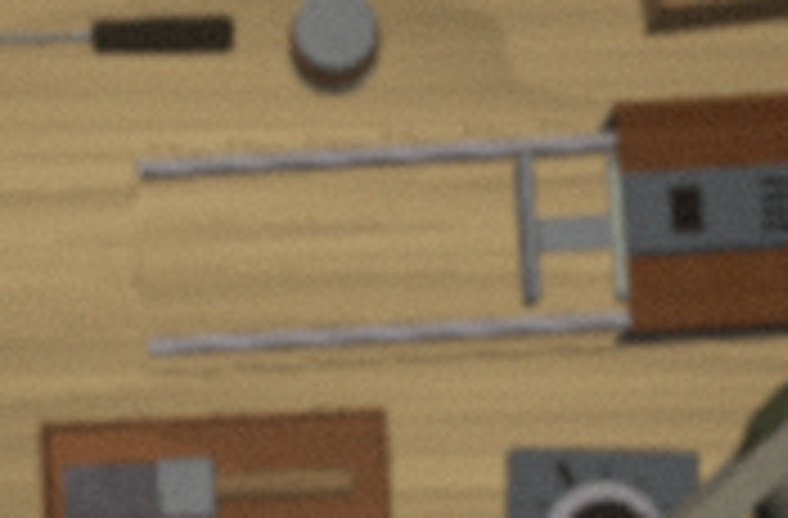

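The carriage end rib is flush with the hood mouth, and all blanks show through the amber pane (last one hidden). On the knob, the pointer's white end is at (363,125), the axis at about (382,163), and the long mark at (448,133), so roughly 90° clockwise.

```bash
python3 - <<'E'
from h import *
p=capture("wrist")
g=lambda c,r,z:ground(p,(r/1.4,c/1.4),z)[:2]
T=[((388,94),(378,231)),((353,101),(411,226)),((316,160),(448,171)),((421,106),(346,220)),((326,125),(436,205)),((461,127),(323,194))]
C=np.mean([ (g(*a,30)+g(*b,30))/2 for a,b in T[:5]],axis=0)
ang=lambda v:np.degrees(np.arctan2(v[1],v[0]))
print("axis",C,"mark",ang(g(461,127,30)-g(436,139,30)),ang(g(448,133,30)-C),[round(ang(g(*a,30)-g(*b,30)),1) for a,b in T])
# pointer by thresholding
im=p["img"][75:150,235:315].astype(int); m=(im.min(2)>190); 
n,l,st,_=cv2.connectedComponentsWithStats(m.astype(np.uint8)); 
for i in range(1,n):
    if st[i,4]>30:
        r,c=np.where(l==i); W=np.array([ground(p,(a+75,b+235),74)[:2] for a,b in zip(r,c)]); w=W-W.mean(0); v=np.linalg.svd(w,full_matrices=False)[2][0]
        print(st[i],W.mean(0),ang(v)%180, np.ptp(w@v))
E
```

```text
axis [ 418.52113898 -254.02195354] mark 26.751188020718278 27.401768756949895 [np.float64(87.4), np.float64(117.5), np.float64(177.4), np.float64(57.5), np.float64(146.8), np.float64(27.0)]
[ 23  12  18  39 126] [ 412.87941796 -242.1834228 ] 115.37485706613577 35.68927816723654
```

```bash
python3 - <<'E'
from h import *
K=(418.7,-253.5)
chain([[(*K,130,25.4),(*K,67,25.4)]])
E
```

```text
at [ 425.7 -320.2  271.5] yaw 2.0 t 45.8 gw 0.349 gf 0.0 j6 -0.9
CALL
(418.7, -253.5, 130) 0.167 -0.012 0.354 -0.26
(418.7, -253.5, 67) 0.167 -0.012 0.511 -0.26
```

Emit:
jog_arm(series="0.167 -0.012 0.1 0 0 -0.26 -0.15;0.167 -0.012 0.2 0 0 -0.26 -0.15;0.167 -0.012 0.354 0 0 -0.26 -0.15;0.167 -0.012 0.354 0 0 -0.26 -0.15;0.167 -0.012 0.354 0 0 -0.26 -0.15;0.167 -0.012 0.42 0 0 -0.26 -0.15;0.167 -0.012 0.48 0 0 -0.26 -0.15;0.167 -0.012 0.508 0 0 -0.26 -0.15;0.167 -0.012 0.508 0 0 -0.26 -0.15;0.167 -0.012 0.508 0 0 -0.26 -0.15;0.167 -0.012 0.508 0 0 -0.26 -1;0.167 -0.012 0.508 0 0 -0.26 -1;0.167 -0.012 0.508 0 0 -0.26 -1;0.167 -0.012 0.508 0 0 -0.26 -1;0.167 -0.012 0.508 0 0 -0.26 -1", grip_force=40)

```text
time_s: 47.68
eef_pos: [418.8, -254.1, 69.1]
ee_rot: [0.001, 0.534, 0.845, -0.0]
force: [-0.7, 1.5, 5.8]
grip_width: 0.153
grip_force: 40.5
```

```bash
python3 - <<'E'
from h import *
plan();s=sense();print(s["force"],s["wrist_torque"])
E
```

```text
at [ 418.8 -254.1   69.1] yaw 25.4 t 47.7 gw 0.153 gf 40.5 j6 -1.23
[-0.70685112  1.54707576  5.8236993 ] [ 0.16192549  0.12282999 -0.11722512]
```

Emit:
jog_arm(series="0 0 0 0 0 0.1 -1;0 0 0 0 0 0.2 -1;0 0 0 0 0 0.3 -1;0 0 0 0 0 0.4 -1;0 0 0 0 0 0.5 -1;0 0 0 0 0 0.6 -1;0 0 0 0 0 0.7 -1;0 0 0 0 0 0.8 -1;0 0 0 0 0 0.9 -1;0 0 0 0 0 0.979 -1;0 0 0 0 0 0.979 -1;0 0 0 0 0 0.979 -1;0 0 0 0 0 0.979 -1;0 0 0 0 0 0.979 -0.15;0 0 0 0 0 0.979 -0.15;0 0 0 0 0 0.979 -0.15;0 0 -0.2 0 0 0.979 -0.15;0 0 -0.45 0 0 0.979 -0.15;0 0 -0.45 0 0 0.979 -0.15;0 0 -0.45 0 0 0.979 -0.15")

```text
time_s: 50.18
eef_pos: [419.5, -254.7, 252.1]
ee_rot: [0.003, 0.972, 0.236, 0.002]
force: [-1.0, 0.9, -0.4]
grip_width: 0.425
grip_force: 0.0
```

```bash
python3 - <<'E'
from h import *
chain([[(425,-320,270,2)]])
E
```

```text
at [ 419.5 -254.7  252.1] yaw -62.7 t 50.2 gw 0.425 gf 0.0 j6 0.31
CALL
(425, -320, 270) -0.063 0.152 -0.044 -0.719
```

Emit:
jog_arm(series="-0.063 0.152 -0.044 0 0 -0.719 -0.15;-0.063 0.152 -0.044 0 0 -0.719 -0.15;-0.063 0.152 -0.044 0 0 -0.719 -0.15;-0.063 0.152 -0.044 0 0 -0.719 -0.15;-0.063 0.152 -0.044 0 0 -0.719 -0.15;-0.063 0.152 -0.044 0 0 -0.719 -0.15;-0.063 0.152 -0.044 0 0 -0.719 -0.15;-0.063 0.152 -0.044 0 0 -0.719 -0.15;-0.063 0.152 -0.044 0 0 -0.719 -0.15")

```text
time_s: 51.3
eef_pos: [423.9, -319.4, 265.6]
ee_rot: [-0.0, 0.695, 0.719, 0.0]
force: [0.1, -0.2, -0.6]
grip_width: 0.428
grip_force: 0.0
```

```bash
python3 - <<'E'
from h import *
plan()
p=capture("wrist");save(p,"w8",None,1.4)
ang=lambda v:np.degrees(np.arctan2(v[1],v[0]))
im=p["img"][65:155,235:325].astype(int); m=(im.min(2)>190); 
n,l,st,_=cv2.connectedComponentsWithStats(m.astype(np.uint8)); 
for i in range(1,n):
    if st[i,4]>30:
        r,c=np.where(l==i); W=np.array([ground(p,(a+65,b+235),74)[:2] for a,b in zip(r,c)]); w=W-W.mean(0); v=np.linalg.svd(w,full_matrices=False)[2][0]
        print(st[i],W.mean(0),ang(v)%180,ang(W.mean(0)-[418.5,-254]))
print([ (round(m["confidence"],2),ground(p,m["point"],40).round(1)) for l in ("hood_mouth","push_plate") for m in mark_of(l,p)])
E
```

```text
at [ 423.9 -319.4  265.6] yaw 1.9 t 51.3 gw 0.428 gf 0.0 j6 -0.9
[(0.58, array([ 636.2, -268. ,   40. ])), (0.95, array([ 637.9, -198.6,   40. ]))]
```

View pics/w8.png

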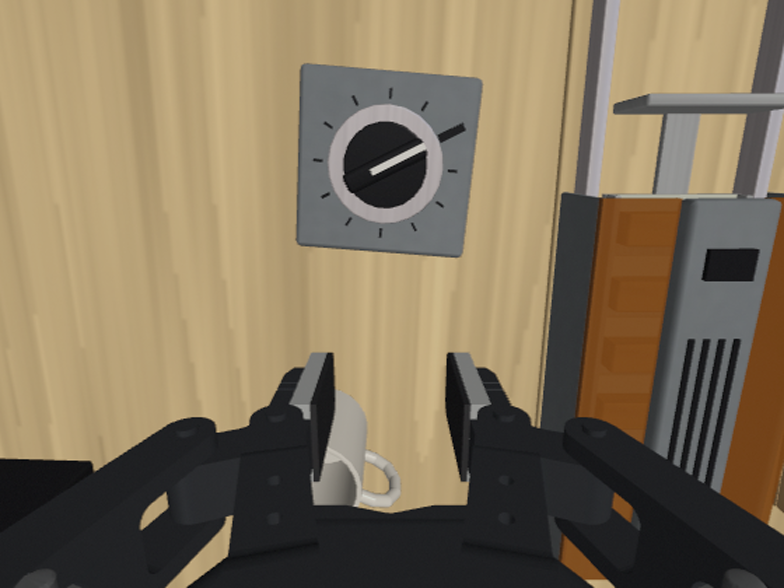

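```bash
python3 - <<'E'
from h import *
p=capture("wrist")
ang=lambda v:np.degrees(np.arctan2(v[1],v[0]))
def line(mask,r0,c0,z):
    n,l,st,_=cv2.connectedComponentsWithStats(mask.astype(np.uint8))
    for i in range(1,n):
        if 15<st[i,4]<400:
            r,c=np.where(l==i);W=np.array([ground(p,(a+r0,b+c0),z)[:2] for a,b in zip(r,c)]);w=W-W.mean(0);u,s,v=np.linalg.svd(w,full_matrices=False)
            print(st[i],W.mean(0).round(1),round(ang(v[0])%180,1),"from axis",round(ang(W.mean(0)-[418.5,-254]),1))
g=p["img"].min(2)
line(g[100:128,262:306]>195,100,262,74)
line(g[84:105,312:338]<70,84,312,30)
q=capture("top")
for l,z in [("brush",5),("tool_tray",0)]: print(l,[(round(m["confidence"],2),ground(q,m["point"],z).round()) for m in mark_of(l,q)])
E
```

```text
[  1   4  20  14 125] [ 465.5 -228.5] 27.5 from axis 28.5
brush [(0.56, array([469.,  13.,   5.]))]
tool_tray [(0.73, array([460.,  24.,   0.]))]
```

```bash
python3 - <<'E'
from h import *
p=capture("wrist");g=p["img"].min(2)
yy,xx=np.mgrid[:420,:560]; m=(g>150)&((yy-117.5)**2+(xx-275)**2<26**2)
r,c=np.where(m);W=np.array([ground(p,(a,b),74)[:2] for a,b in zip(r,c)]);w=W-W.mean(0);v=np.linalg.svd(w,full_matrices=False)[2][0]
print(len(r),W.mean(0),np.degrees(np.arctan2(v[1],v[0]))%180,np.ptp(w@v))
E
```

```text
164 [ 425.09507441 -249.62206149] 27.53634778058546 32.47040298378587
```

Pointer at 27.5° and mark at 27.3–27.5°, so they line up. The carriage is against its stop and the brush is in the tray.

```bash
python3 -c "
from rig import finish_job
print(finish_job())"
```

```text
the job is handed in; nothing more can be done
None
```

The job is handed in: the brush is in the tool tray, all five blanks lie in bays of their own, the carriage was pushed to a hard stop flush with the hood mouth, and then the timer was set to the long mark; I measured about 298 mm of carriage travel against the 310 mm given, so "fully home" rests on that hard stop and flush fit.

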